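# Top up the tee-nut feeder

### The arm

A 7-joint arm with a two-finger parallel gripper is mounted at the origin on the work surface. World frame = base frame: x ahead of the robot, y to its left, z up, the work surface at z = 0. Lengths are in mm, angles in rad, forces in N, time in s.
With the tool pointing down it reaches from about 400 to 875 mm from the base axis. Payload 4.4 kg.
Tool frame: the origin (TCP) lies midway between the tips of the shut fingers; the grasp point (between the pads) lies 19 mm behind it; z points along the fingers, y is the direction in which the jaws open and shut (so a half turn about z gives the same grasp; the last joint's range is limited). The gripper opens to 85 mm and grips with 20 to 120 N. Pads are 22 mm wide; open, the fingers measure 114 mm over their backs; the gripper's body (76 mm by 85 mm) begins 54 mm behind the grasp point. The pads swing forward as they close: fully open they stand 13 mm farther back than shut.
Start: joints at [1.037, 0.628, 0.038, 1.517, -0.027, 0.996, -0.02], TCP at [293.129, -580.167, 210.713] pointing down, gripper open.
Joint ranges: [-3.06, 3.06], [-0.37, 2.12], [-1.25, 1.32], [0.18, 2.47], [-1.1, 4.24], [0.23, 1.98], [-2.94, 2.94]. Speed limits (rad/s): [2.57, 2.57, 3.14, 3.14, 3.14, 3.14, 3.14].

### API

Orientations are given as [roll, pitch, yaw] about the fixed x, y, z axes, in that order (R = Rz(yaw) Ry(pitch) Rx(roll)).
In Python, from cell import * gives the robot as it stands. The module is installed in compiled form; this text tells all that it offers.
- The arm moves only by the tool move_arm, never from a script. Its argument "series" is a list of rows, each a list of 2 entries, a list of its own where there are three numbers: the shift along the tool's x, y, z in m, then the turn about the tool's z in rad. In form: [[[x, y, z], yaw], ...]. A call has 1 to 5 rows; each row is the pose to reach, as a shift and turn from the pose measured when the call began, along the tool's axes at that moment; what a row does not reach only later rows make up. A row lasts 1/8 s, in which the tool goes at most 62.5 mm and 10.7 degrees, less where a joint would pass 70% of its speed; a pose out of reach is approached as far as the arm can. A call with a gripper value outside its range is refused whole. "claw" is the opening, from 0 (shut) to 1 (fully open), set as the call begins (left out, the last holds). The fingers move at their own pace and stop on an object; the grip force is fixed at half the most. Time passes only in rows, so rows that repeat a pose let the fingers close. It gives the time, the measured TCP pose, the force and the opening at its end, in the units of the state.
- read_state(): the state, without advancing time (a new reading comes with each control period).
- get_image(name): name is "side" or "top"; returns the picture (400x640x3 uint8, blue, green, red); there is no depth.
- camera_model(name): a dict with "fov_y" (degrees; the focal length in pixels is half the picture's height over the tangent of half this angle, whatever the lens; pixels are square), "cx", "cy" (the principal point, pixels), "pose" (4x4, takes a point from camera to world coordinates). Camera axes: x right, y down, z forward; pixel columns grow to the right and rows downward; lengths in mm; the calibration is good to about 2 mm. A picture is of the moment at which its call begins. camera_model takes no time and is no camera call.
- finish_job(): hands the job in, once; it reports no verdict.
The state is a dict: "clock": time; "qpos": joint angles; "qd": joint speeds; "tau": joint torques, N m; "eef_pos": TCP position; "tool_rot": TCP orientation; "force": force on the tool from outside, world axes, zero at the start; "torque": the same for the moment, N m; "width": finger opening in mm.
Only numpy, scipy, OpenCV 4.12 (cv2) and the standard library are available. Lean on these libraries where they do the work, as an engineer would, in place of code of your own. Each camera call takes 0.05 s, during which the arm holds its last target. There are 200 camera calls.

### The job

First turn the feeder's dial back to off at its stop, and leave it off while you load: take the steel canister, hold it upturned over the hopper and shake it until its weight stops dropping and every tee nut has fallen out, lay the empty canister on its side in the middle of the black rubber mat, and put the loose tee nuts from the bench into the hopper too. When all the tee nuts are in the hopper and the canister is on the mat, turn the dial to the run mark, the long white bar. Leave the other things on the bench alone.

Things in the scene. Friction and masses are not known exactly. Their poses are not given: they have to be found in the camera images.
- feeder: The grey tee-nut feeder fixed to the bench, 170 mm (x) by 290 mm (y). Its +y half carries the open steel hopper, its -y half a grey control deck 50 mm above the bench with the black dial; a short outlet chute points to its +x. Origin on the bench under its middle.
- hopper (a point): Centre of the hopper's inner floor, 29 mm above the bench. The hopper is an open square box, 150 by 150 mm inside, walls 5 mm thick, rim 43 mm above this point; axes as the feeder's.
- dial (a joint): Angle of the dial (rad): 0 is off, at its stop, with the white pointer line on top at the round dot facing the feeder's -x side; it grows clockwise seen from above, up to a stop at 3.2. The long white bar mark, the run mark, is at 2.0; the short thin ticks stand every 0.5 between. It turns stiffly (0.03 N m) and stays where it is left.
- dial_grip (a point): Point on the dial's upright axis at the height to grip, 87 mm above the bench. The dial has a flat upright grip bar 42 mm long, 14 mm thick and 32 mm tall (its top 7 mm above this point) on a disc 44 mm across; the point turns with the dial, x along the bar, the pointer line towards its -x.
- run_mark (a point): Middle of the run mark, a white bar 17 mm long and 4 mm wide on the deck beside the dial, 45 mm from the dial's axis.
- tin: A square sheet-steel canister lying on its side, 104 mm long (x), 62 by 62 mm, walls 3 mm, empty weight 150 to 300 g. It is closed at +x; at -x is the mouth, a square hole 42 by 42 mm in the middle of a rim 10 mm wide, behind which nuts catch when the canister is tipped. Two to four tee nuts lie in it, out of sight. Origin at the middle of its lower side, z up while it lies.
- tin_mid (a point): Centre of the canister, 31 mm above its underside; axes as the canister's.
- tin_mouth (a point): Centre of the canister's mouth, at its -x end, 31 mm above its underside.
- mat: A black rubber mat fixed to the bench, 150 mm (x) by 130 mm (y), 3 mm thick. Origin at the centre of its underside.
- nut0: A steel tee nut: a round flange 26 mm across and 3 mm thick with a barrel 14 mm in diameter standing 19 mm up from its middle (22 mm tall in all, about 40 g). Origin at the centre of the flange's flat underside, z along the barrel away from the flange. At the start it is inside the canister, if it is there at all.
- nut1: A steel tee nut: a round flange 26 mm across and 3 mm thick with a barrel 14 mm in diameter standing 19 mm up from its middle (22 mm tall in all, about 40 g). Origin at the centre of the flange's flat underside, z along the barrel away from the flange. At the start it is inside the canister, if it is there at all.
- nut2: A steel tee nut: a round flange 26 mm across and 3 mm thick with a barrel 14 mm in diameter standing 19 mm up from its middle (22 mm tall in all, about 40 g). Origin at the centre of the flange's flat underside, z along the barrel away from the flange. At the start it is inside the canister, if it is there at all.
- nut3: A steel tee nut: a round flange 26 mm across and 3 mm thick with a barrel 14 mm in diameter standing 19 mm up from its middle (22 mm tall in all, about 40 g). Origin at the centre of the flange's flat underside, z along the barrel away from the flange. At the start it is inside the canister, if it is there at all.
- stray0: A steel tee nut: a round flange 26 mm across and 3 mm thick with a barrel 14 mm in diameter standing 19 mm up from its middle (22 mm tall in all, about 40 g). Origin at the centre of the flange's flat underside, z along the barrel away from the flange. At the start it stands on its flange on the bench before the feeder, if it is there at all.
- stray1: A steel tee nut: a round flange 26 mm across and 3 mm thick with a barrel 14 mm in diameter standing 19 mm up from its middle (22 mm tall in all, about 40 g). Origin at the centre of the flange's flat underside, z along the barrel away from the flange. At the start it stands on its flange on the bench before the feeder, if it is there at all.
- stray2: A steel tee nut: a round flange 26 mm across and 3 mm thick with a barrel 14 mm in diameter standing 19 mm up from its middle (22 mm tall in all, about 40 g). Origin at the centre of the flange's flat underside, z along the barrel away from the flange. At the start it stands on its flange on the bench before the feeder, if it is there at all.
- screwdriver: Bystander: screwdriver 200 mm long, lying on the bench. Origin at the centre of its underside; leave it alone.
- sander_block: Bystander: cork sanding block 110 by 60 by 32 mm. Origin at the centre of its underside; leave it alone.
- tape_measure: Bystander: tape measure, 70 by 35 by 65 mm tall. Origin at the centre of its underside; leave it alone.
- glue: Bystander: white glue bottle, 60 mm in diameter, 150 mm tall. Origin at the centre of its underside; leave it alone.
- offcut: Bystander: wood offcut 130 by 70 by 18 mm. Origin at the centre of its underside; leave it alone.
- mug: Bystander: mug, 80 mm across, 90 mm tall. Origin at the centre of its underside; leave it alone.
- batten: Bystander: wooden batten 220 by 35 by 18 mm. Origin at the centre of its underside; leave it alone.

How it is judged (in metres and radians):
On the way, in this order (a step that is already met when the one before it is completed fails the run):
1. the dial is turned off, at its stop (value of joint dial below 0.12 rad), for 0.2 s.
2. the canister is upturned over the hopper, mouth down within 45 degrees, with the dial off (angle between tin's own x axis and vertical below 0.8 rad and horizontal distance between tin_mouth and hopper below 0.09 m and height (world z) of tin_mouth below 0.35 m and value of joint dial below 0.12 rad), for 0.2 s.
3. every tee nut is in the hopper and the canister lies on the mat, the dial still off (x of nut0 in the frame of hopper between -0.076 and 0.076 m and y of nut0 in the frame of hopper between -0.076 and 0.076 m and z of nut0 in the frame of hopper between -0.01 and 0.05 m and x of nut1 in the frame of hopper between -0.076 and 0.076 m and y of nut1 in the frame of hopper between -0.076 and 0.076 m and z of nut1 in the frame of hopper between -0.01 and 0.05 m and x of nut2 in the frame of hopper between -0.076 and 0.076 m and y of nut2 in the frame of hopper between -0.076 and 0.076 m and z of nut2 in the frame of hopper between -0.01 and 0.05 m and x of nut3 in the frame of hopper between -0.076 and 0.076 m and y of nut3 in the frame of hopper between -0.076 and 0.076 m and z of nut3 in the frame of hopper between -0.01 and 0.05 m and x of stray0 in the frame of hopper between -0.076 and 0.076 m and y of stray0 in the frame of hopper between -0.076 and 0.076 m and z of stray0 in the frame of hopper between -0.01 and 0.05 m and x of stray1 in the frame of hopper between -0.076 and 0.076 m and y of stray1 in the frame of hopper between -0.076 and 0.076 m and z of stray1 in the frame of hopper between -0.01 and 0.05 m and x of stray2 in the frame of hopper between -0.076 and 0.076 m and y of stray2 in the frame of hopper between -0.076 and 0.076 m and z of stray2 in the frame of hopper between -0.01 and 0.05 m and x of tin_mid in the frame of mat between -0.05 and 0.05 m and y of tin_mid in the frame of mat between -0.05 and 0.05 m and z of tin_mid in the frame of mat below 0.045 m and angle between tin's own x axis and vertical between 1.42 and 1.72 rad and value of joint dial below 0.12 rad), for 0.3 s.
At the end, for the whole second after the job is handed in: Every tee nut present lies in the hopper; the canister lies on its side on the mat, its centre within 50 mm of the mat's centre along each side of the mat, at rest; the dial points at the run mark within 0.14 rad (x of nut0 in the frame of hopper between -0.076 and 0.076 m and y of nut0 in the frame of hopper between -0.076 and 0.076 m and z of nut0 in the frame of hopper between -0.01 and 0.05 m and x of nut1 in the frame of hopper between -0.076 and 0.076 m and y of nut1 in the frame of hopper between -0.076 and 0.076 m and z of nut1 in the frame of hopper between -0.01 and 0.05 m and x of nut2 in the frame of hopper between -0.076 and 0.076 m and y of nut2 in the frame of hopper between -0.076 and 0.076 m and z of nut2 in the frame of hopper between -0.01 and 0.05 m and x of nut3 in the frame of hopper between -0.076 and 0.076 m and y of nut3 in the frame of hopper between -0.076 and 0.076 m and z of nut3 in the frame of hopper between -0.01 and 0.05 m and x of stray0 in the frame of hopper between -0.076 and 0.076 m and y of stray0 in the frame of hopper between -0.076 and 0.076 m and z of stray0 in the frame of hopper between -0.01 and 0.05 m and x of stray1 in the frame of hopper between -0.076 and 0.076 m and y of stray1 in the frame of hopper between -0.076 and 0.076 m and z of stray1 in the frame of hopper between -0.01 and 0.05 m and x of stray2 in the frame of hopper between -0.076 and 0.076 m and y of stray2 in the frame of hopper between -0.076 and 0.076 m and z of stray2 in the frame of hopper between -0.01 and 0.05 m and x of tin_mid in the frame of mat between -0.05 and 0.05 m and y of tin_mid in the frame of mat between -0.05 and 0.05 m and z of tin_mid in the frame of mat below 0.045 m and angle between tin's own x axis and vertical between 1.42 and 1.72 rad and linear speed of tin below 0.02 m/s and linear speed of each of nut0, nut1, nut2, nut3, stray0, stray1, stray2 below 0.03 m/s and value of joint dial between 1.86 and 2.14 rad); the robot touches nothing.
It fails at once if a bystander is moved more than 40 mm (distance of any of screwdriver, sander_block, tape_measure, glue, offcut, mug, batten from where it was at the start of the episode above 0.04 m).
Of nut0, nut1, nut2, nut3 only 2 to 4 are there at a start; the rules pass over those that are not, and their reading is None.
Of stray0, stray1, stray2 only 1 to 3 are there at a start; the rules pass over those that are not, and their reading is None.
At some moment in a run one of stray0, stray1, stray2 may be knocked a few centimetres aside while the robot is not near it.
It also fails if it takes over 210 s, if anything falls off the work surface, if the arm or the gripper's body presses on something with over 40 N, if the wrist force passes 120 N, or if a joint passes its speed limit or range.

## Working session

There is one attempt and no reset: what is moved stays moved. The work goes in short steps, Python scripts to look and compute and a tool call to move; the robot and the scene stay as the last step left them, time stands still between calls to the robot, and variables do not carry over. Pictures are saved under pics/ and viewed, about 12 in all and at most 16, crops included, and the job is handed in when it is done.

Besides the shell and the picture viewer there is one more tool, called after "Request:" by a JSON object that holds its "api" and its "payload". move_arm: Moves the arm, as the interface text tells. Its arguments: {"type":"object","properties":{"series":{"type":"array"},"claw":{"type":"number"}},"required":["series"]}

```bash
mkdir -p pics
python3 - <<'E'
from cell import *
import cv2
print(read_state())
for n in("side","top"):
    print(n,camera_model(n)); cv2.imwrite(f"pics/{n}0.png",get_image(n))
E
```

```text
{'clock': 0.0, 'qpos': array([ 1.03716048,  0.62936698,  0.03844353,  1.51838095, -0.02697446,
        0.99628553, -0.01999227]), 'qd': array([ 5.36120651e-05, -4.36237538e-04, -1.86665481e-04,  6.19104835e-04,
        7.72100766e-04,  1.95451323e-04,  1.23801601e-04]), 'tau': array([-5.60856893e-05, -5.63400471e+01,  1.22657586e+00, -1.93445581e+01,
        1.11366645e-02,  1.04343405e-02,  3.00363531e-06]), 'eef_pos': array([ 292.83623449, -579.54872976,  209.77150826]), 'tool_rot': array([-3.13967057e+00,  4.90378813e-05,  4.67855953e-01]), 'force': array([0.26387588, 0.54121352, 0.28002263]), 'torque': array([-0.03864003, -0.03698551,  0.01753243]), 'width': 85.90517616477135}
side {'fov_y': 54.61336823559978, 'cx': 321.55604927796287, 'cy': 199.17144253479253, 'pose': array([[-9.09427525e-01, -3.28200595e-01,  2.55393708e-01,
         2.53435575e+02],
       [-4.15659499e-01,  6.98190042e-01, -5.82887507e-01,
         7.56558290e+02],
       [ 1.29906829e-02, -6.36250764e-01, -7.71372937e-01,
         1.06719025e+03],
       [ 0.00000000e+00,  0.00000000e+00,  0.00000000e+00,
         1.00000000e+00]])}
top {'fov_y': 51.97765358447802, 'cx': 320.34645107419146, 'cy': 202.43284947964023, 'pose': array([[-4.43408726e-03, -9.87578526e-01,  1.57063664e-01,
         4.14877675e+02],
       [-9.99792164e-01,  7.50365038e-03,  1.89558694e-02,
         1.55986336e+01],
       [-1.98989603e-02, -1.56946968e-01, -9.87406543e-01,
         1.18682008e+03],
       [ 0.00000000e+00,  0.00000000e+00,  0.00000000e+00,
         1.00000000e+00]])}
```

View pics/top0.png

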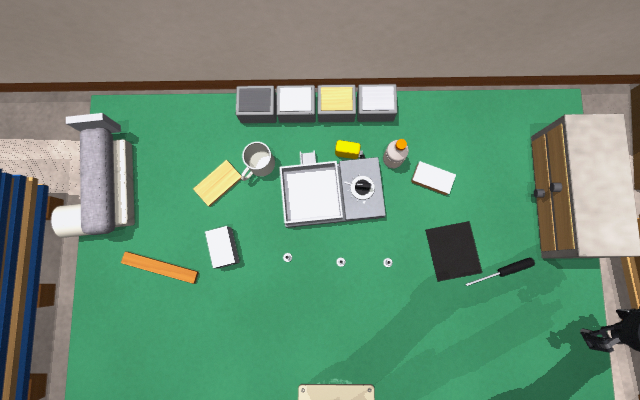

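View pics/side0.png

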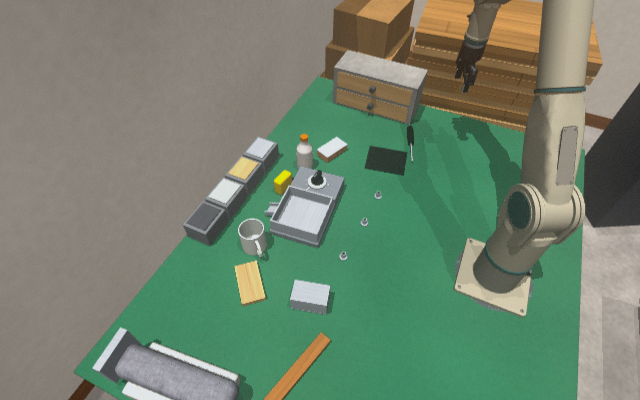

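The top view shows the hopper near (313,193), the dial (363,187), strays at (287,257), (341,262) and (388,262), the canister (222,247) and the mat (454,251). I'll zoom in on the key areas next.

```bash
cat > h.py <<'E'
from cell import *
import numpy as np, cv2
from scipy.spatial.transform import Rotation as Ro
def cam(n):
    c=camera_model(n); f=200/np.tan(np.radians(c["fov_y"]/2)); return f,c["cx"],c["cy"],np.array(c["pose"])
def ray(n,u,v):
    f,cx,cy,P=cam(n); d=P[:3,:3]@[(u-cx)/f,(v-cy)/f,1]; return P[:3,3],d/np.linalg.norm(d)
def onz(n,u,v,z):
    o,d=ray(n,u,v); return o+d*(z-o[2])/d[2]
def tri(a,b):  # a=top uv, b=side uv
    o1,d1=ray("top",*a);o2,d2=ray("side",*b)
    s=np.linalg.lstsq(np.c_[d1,-d2],o2-o1,rcond=None)[0]
    p,q=o1+s[0]*d1,o2+s[1]*d2; return (p+q)/2,np.linalg.norm(p-q)
def proj(n,p):
    f,cx,cy,P=cam(n); c=P[:3,:3].T@(np.array(p)-P[:3,3]); return np.array([cx+f*c[0]/c[2],cy+f*c[1]/c[2]])
def crop(im,x,y,w,h,k): return cv2.resize(im[y:y+h,x:x+w],None,fx=k,fy=k,interpolation=cv2.INTER_CUBIC)
def rel(target,yaw=None):
    "shift in tool axes (m) to target TCP (mm), and turn about tool z to bring tool yaw"
    s=read_state(); R=Ro.from_euler("xyz",s["tool_rot"])
    d=R.inv().apply(np.array(target)-s["eef_pos"])/1000
    return np.round(d,4),s["eef_pos"].round(1),s["tool_rot"].round(3)
E
python3 - <<'E'
from h import *
t=cv2.imread("pics/top0.png");s=cv2.imread("pics/side0.png")
a=crop(t,190,140,200,140,4)
b=crop(s,220,150,200,140,4)
cv2.imwrite("pics/ta.png",a);cv2.imwrite("pics/sb.png",b)
E
```

```text
(no output)
```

View pics/ta.png

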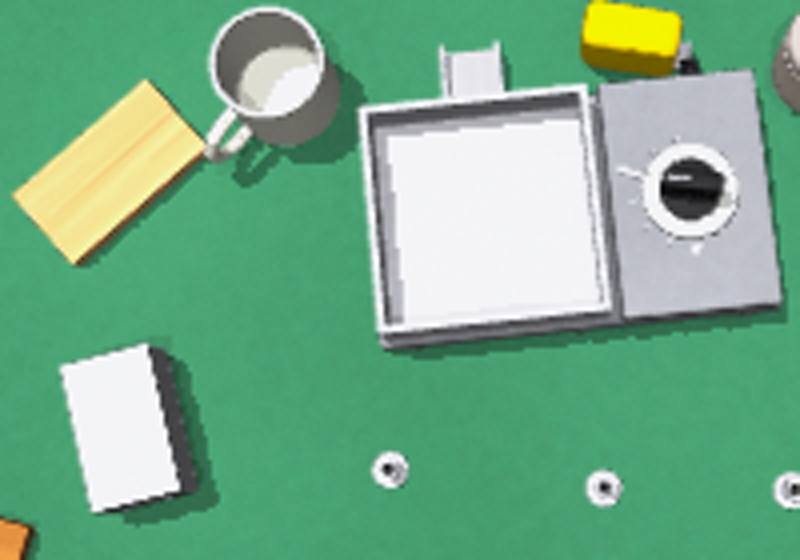

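View pics/sb.png

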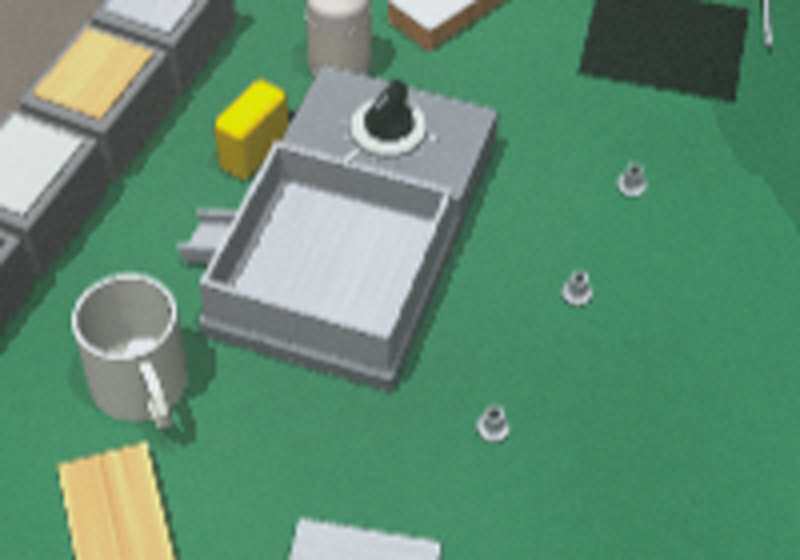

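Run:
```python
from h import *
t=cv2.imread("pics/top0.png");s=cv2.imread("pics/side0.png")
o=np.vstack([np.hstack([crop(t,340,165,50,37,8),crop(s,300,162,50,37,8)]),
 np.hstack([crop(s,285,275,50,37,8),crop(t,200,222,50,37,8)])])
cv2.imwrite("pics/c.png",o)
```

```text
(no output)
```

View pics/c.png

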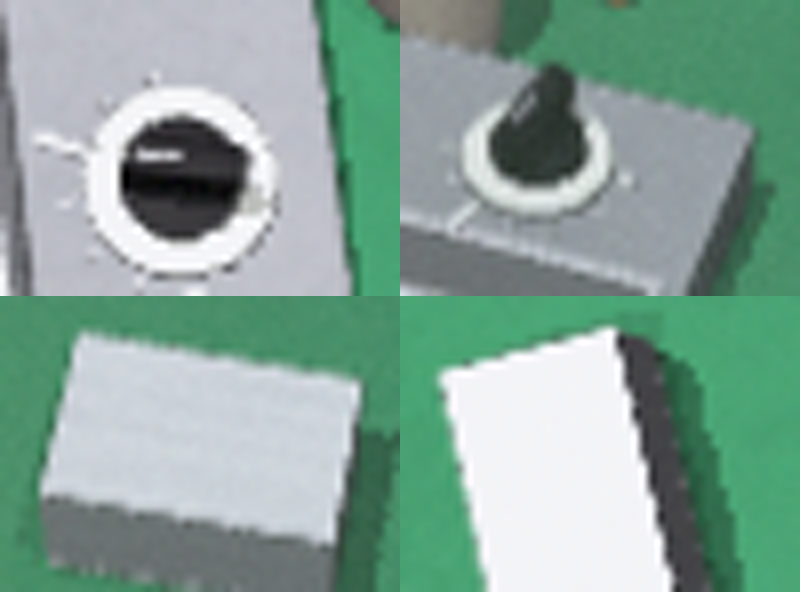

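```bash
cat > m.py <<'E'
from h import *
np.set_printoptions(precision=1,suppress=True)
T=lambda x,y:(x/4+190,y/4+140); S=lambda x,y:(x/4+220,y/4+150)
c=np.array([onz("top",*T(*p),72) for p in[(362,105),(588,86),(610,308),(383,330)]])
print("hopper",c.mean(0)); 
x=(c[0]+c[1]-c[2]-c[3])/2;y=(c[0]+c[3]-c[1]-c[2])/2
print(np.linalg.norm(x),np.linalg.norm(y),np.arctan2(x[1],x[0]),np.arctan2(-y[0],y[1]))
# side: rim corners: NW(-x+y)... 
for n,a,b in [("rim+x+y",T(362,105),S(203,283)),("rim+x-y",T(588,86),S(277,147)),("rim-x-y",T(610,308),S(450,190)),
 ("deck+x-y",T(752,72),S(328,68)),("deck-x-y",T(782,305),S(497,107)),
 ("ring",(362.9,187.1),(317.1,181.4)),
 ("nutA",T(390,470),S(493,425)),("nutB",T(603,488),S(577,290)),("nutC",T(793,490),S(631,180)),
 ("tin1",(205,231.8),(330,286)),("tin2",(227,226.3),(295,279.5)),("tin4",(235.5,264),(290+0,299.5))]:
    p,e=tri(a,b);print(n,p,e)
print("dialaxis z50",onz("top",362.9,187.1,50),onz("side",317.1,181.4,50))
d=onz("top",364.4,201.3,50);r=onz("top",347.5,183.1,50);print("dot",d,"run",r)
a=onz("top",340+137/8,165+155/8,94);b=onz("top",340+183/8,165+155/8,94);print("ptr",a,b)
m=[onz("top",*p,3) for p in[(426,230),(471,222),(482,272),(437,281)]];print("mat",np.mean(m,0),m)
for p in[(390,470),(603,488),(793,490)]:print("nut z10",onz("top",*T(*p),10))
t=[onz("top",*T(*p),62) for p in[(60,368),(150,344),(185,490),(95,512)]];print("tin",np.mean(t,0),t)
E
python3 m.py
```

```text
hopper [623.   61.6  72. ]
157.88553177385967 157.2180075882266 0.0933789863484359 0.0834857855979125
rim+x+y [696.9 148.8  63.2] 1.7074329307652656
rim+x-y [712.2 -10.3  56.5] 0.9699321926828073
rim-x-y [553.6 -23.3  64.9] 2.6849155364796338
deck+x-y [ 724.1 -128.9   39.9] 2.469274038235001
deck-x-y [ 558.1 -143.5   47.9] 4.982671833167008
ring [639.6 -83.   45.8] 0.5837924685781076
nutA [445.4 133.9  -1.8] 2.3118082534416886
nutB [431.5 -19.1  -1.2] 1.7657996649066952
nutC [ 429.9 -154.4   -0.1] 2.6233703245631936
tin1 [461.3 322.4 151. ] 90.17866949610834
tin2 [531.3 297.7  55. ] 3.3030845057358302
tin4 [480.9 310.3 -18. ] 117.57959541304028
dialaxis z50 [638.5 -82.7  50. ] [638.4 -79.5  50. ]
dot [598. -86.  50.] run [650.4 -39.5  50. ]
ptr [637.5 -63.4  94. ] [637.4 -79.   94. ]
mat [ 460.1 -341.9    3. ] [array([ 520.6, -265.3,    3. ]), array([ 542.8, -395.3,    3. ]), array([ 400.8, -417.3,    3. ]), array([ 376.3, -289.7,    3. ])]
nut z10 [443.9 132.5  10. ]
nut z10 [430.5 -18.9  10. ]
nut z10 [ 428.5 -153.2   10. ]
tin [472.1 311.4  62. ] [array([513.6, 356. ,  62. ]), array([529.8, 294.2,  62. ]), array([429.8, 267.1,  62. ]), array([415.3, 328.2,  62. ])]
```

```bash
cat > go.py <<'E'
import sys
from h import *
# usage: go.py x y z yaw [fx fy fz fyaw: assumed pose]
a=[float(v) for v in sys.argv[1:]]
s=read_state(); R=Ro.from_euler("xyz",s["tool_rot"]); y0=Ro.as_euler(R,"xyz")[2]
d=R.inv().apply(np.array(a[:3])-s["eef_pos"])/1000
t=(y0-a[3]+np.pi)%(2*np.pi)-np.pi
print("shift",d.round(4),"turn",round(t,3),"clock",round(s["clock"],2),"pos",s["eef_pos"].round(1),s["tool_rot"].round(3),"q7",s["qpos"][6].round(2),"F",s["force"].round(1),"w",round(s["width"],1))
E
python3 go.py 639 -82 180 1.571
```

```text
shift [ 0.5333 -0.2881  0.0304] turn -1.103 clock 0.1 pos [ 292.9 -579.6  209.9] [-3.14   0.     0.468] q7 -0.02 F [ 0.2 -0.  -0.2] w 85.4
```

Request:
{"api": "move_arm", "payload": {"series": [[[0.533,-0.288,-0.04],-1.103],[[0.533,-0.288,-0.04],-1.103],[[0.533,-0.288,-0.04],-1.103],[[0.533,-0.288,-0.04],-1.103],[[0.533,-0.288,-0.04],-1.103]], "claw": 0.5}}

```text
clock: 0.72
eef_pos: [471.7, -322.2, 231.1]
tool_rot: [-3.141, -0.001, 1.411]
force: [1.5, -0.4, -0.1]
width: 42.8
```

```bash
python3 go.py 639 -82 130 1.571
```

```text
shift [0.2636 0.1272 0.1013] turn -0.16 clock 0.72 pos [ 471.7 -322.2  231.1] [-3.141e+00 -1.000e-03  1.411e+00] q7 0.26 F [ 1.5 -0.4 -0.1] w 42.8
```

Request:
{"api": "move_arm", "payload": {"series": [[[0.264,0.127,-0.01],-0.16],[[0.264,0.127,-0.01],-0.16],[[0.264,0.127,-0.01],-0.16],[[0.264,0.127,-0.01],-0.16],[[0.264,0.127,0.06],-0.16]]}}

```text
clock: 1.35
eef_pos: [638.3, -86.0, 190.8]
tool_rot: [3.132, -0.003, 1.575]
force: [0.8, -0.8, -1.1]
width: 42.7
```

```bash
python3 go.py 639 -82 71 1.571
```

```text
shift [ 0.0037 -0.0005  0.1198] turn 0.004 clock 1.35 pos [638.3 -86.  190.8] [ 3.132e+00 -3.000e-03  1.575e+00] q7 -0.08 F [ 0.8 -0.8 -1.1] w 42.7
```

Request:
{"api": "move_arm", "payload": {"series": [[[0.004,0,0.06],0],[[0.004,0,0.12],0],[[0.004,0,0.12],0]]}}

```text
clock: 1.72
eef_pos: [634.6, -81.4, 65.7]
tool_rot: [-3.14, -0.003, 1.576]
force: [-0.7, 0.1, 0.4]
width: 42.6
```

Request:
{"api": "move_arm", "payload": {"series": [[[0,0,0],0],[[0,0,0],0],[[0,0,0],0],[[0,0,0],0]], "claw": 0}}

```text
clock: 2.22
eef_pos: [638.5, -81.6, 68.5]
tool_rot: [3.135, -0.003, 1.575]
force: [5.2, -1.6, -6.3]
width: 11.4
```

```bash
python3 go.py 639 -82 71 3.23; python3 -c "
from h import *
t=get_image('top');s=get_image('side')
cv2.imwrite('pics/d1.png',np.hstack([crop(t,335,155,60,50,6),crop(s,290,150,60,50,6)]))"
```

```text
shift [-0.0004  0.0005 -0.0025] turn -1.655 clock 2.23 pos [638.5 -81.6  68.5] [ 3.135e+00 -3.000e-03  1.575e+00] q7 -0.13 F [ 5.2 -1.6 -6.3] w 11.4
```

View pics/d1.png

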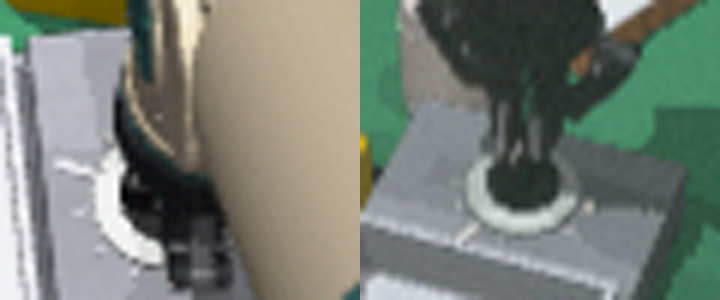

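The side view shows the fingers either side of the grip bar. I'll turn it counter-clockwise now.

Request:
{"api": "move_arm", "payload": {"series": [[[0,0,0],-0.18],[[0,0,0],-0.36],[[0,0,0],-0.54],[[0,0,0],-0.72],[[0,0,0],-0.9]]}}

```text
clock: 2.95
eef_pos: [640.7, -80.7, 68.7]
tool_rot: [3.13, 0.006, 2.481]
force: [7.8, 3.0, -21.9]
width: 11.6
```

Request:
{"api": "move_arm", "payload": {"series": [[[0,0,0],-0.18],[[0,0,0],-0.36],[[0,0,0],-0.54],[[0,0,0],-0.72],[[0,0,0],-0.85]]}}

```text
clock: 3.58
eef_pos: [641.6, -78.6, 68.7]
tool_rot: [3.135, 0.016, -2.949]
force: [5.5, 4.8, -17.9]
width: 11.5
```

```bash
python3 go.py 639 -82 71 3.23; python3 -c "
from h import *
print(read_state()['torque'])"
```

```text
shift [ 0.0032 -0.0029 -0.0023] turn 0.104 clock 3.58 pos [641.6 -78.6  68.7] [ 3.135  0.016 -2.949] q7 1.26 F [  5.5   4.8 -17.9] w 11.5
[ 1.29019081 -0.97041975 -1.06496875]
```

Request:
{"api": "move_arm", "payload": {"series": [[[0,0,0],0],[[0,0,0],0],[[0,0,-0.06],0],[[0,0,-0.12],0],[[0,0,-0.17],0]], "claw": 0.5}}

```text
clock: 4.2
eef_pos: [639.7, -80.7, 242.9]
tool_rot: [3.137, 0.019, -2.951]
force: [0.6, -0.3, -0.1]
width: 42.5
```

```bash
python3 go.py 472 312 210 3.4
```

```text
shift [0.0908 0.4173 0.033 ] turn -0.067 clock 4.2 pos [639.7 -80.7 242.9] [ 3.137  0.019 -2.951] q7 1.39 F [ 0.6 -0.3 -0.1] w 42.5
```

Request:
{"api": "move_arm", "payload": {"series": [[[0.092,0.418,0],-0.075],[[0.092,0.418,0],-0.075],[[0.092,0.418,0],-0.075],[[0.092,0.418,0],-0.075],[[0.092,0.418,0],-0.075]], "claw": 1}}

```text
clock: 4.82
eef_pos: [515.2, 207.9, 243.6]
tool_rot: [3.14, 0.022, -2.878]
force: [1.0, -0.2, 0.4]
width: 85.6
```

```bash
python3 go.py 473 312.5 120 3.407; python3 -c "
from h import *
t=get_image('top')
cv2.imwrite('pics/d2.png',crop(t,335,155,60,50,8))"
```

```text
shift [0.0162 0.1119 0.1234] turn -0.001 clock 4.83 pos [515.2 207.9 243.6] [ 3.14   0.022 -2.878] q7 0.91 F [ 1.  -0.2  0.4] w 85.6
```

View pics/d2.png

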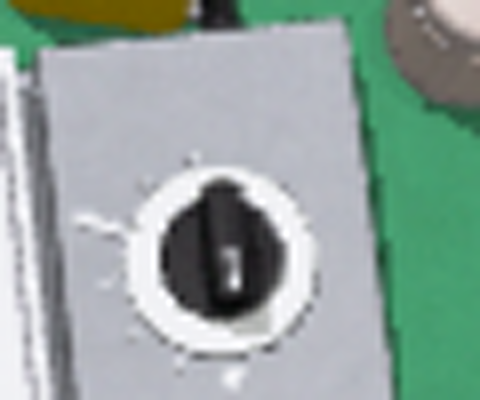

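The pointer line at (232,275) aims at the dot (235,378), so the dial is off. Next is the canister.

Request:
{"api": "move_arm", "payload": {"series": [[[0.015,0.113,0.03],0],[[0.015,0.113,0.06],0],[[0.015,0.113,0.12],0],[[0.015,0.113,0.12],0]]}}

```text
clock: 5.38
eef_pos: [464.9, 324.2, 123.9]
tool_rot: [3.135, 0.019, -2.862]
force: [0.2, -0.7, 0.0]
width: 85.4
```

```bash
python3 go.py 473 312.5 15 3.407; python3 -c "
from h import *
s=get_image('side');t=get_image('top')
cv2.imwrite('pics/e1.png',np.hstack([crop(s,280,250,70,70,6),crop(t,190,210,60,70,6)]))"
```

```text
shift [-0.0025 -0.0142  0.1088] turn 0.014 clock 5.38 pos [464.9 324.2 123.9] [ 3.135  0.019 -2.862] q7 0.58 F [ 0.2 -0.7  0. ] w 85.4
```

View pics/e1.png

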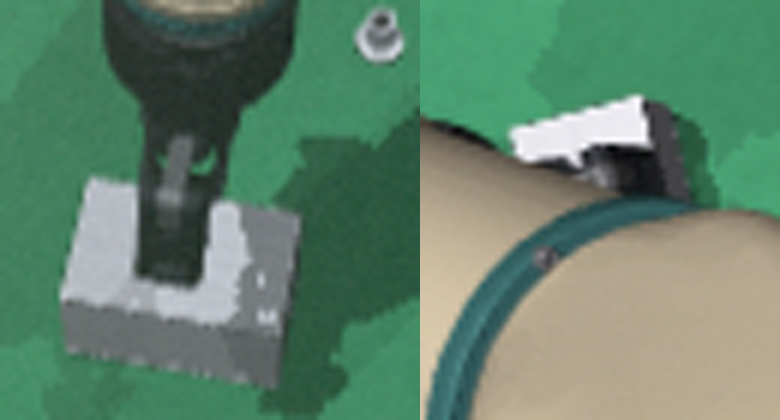

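The gripper sits about 14 mm off sideways because it hadn't settled. I'll correct before descending.

Request:
{"api": "move_arm", "payload": {"series": [[[-0.003,-0.014,0.03],0.014],[[-0.003,-0.014,0.03],0.014],[[-0.003,-0.014,0.03],0.014]]}}

```text
clock: 5.85
eef_pos: [476.0, 313.2, 98.7]
tool_rot: [3.131, 0.026, -2.881]
force: [0.6, -0.8, -0.0]
width: 85.5
```

```bash
python3 go.py 473 312.5 15 3.407
```

```text
shift [ 0.0053 -0.0008  0.0836] turn -0.004 clock 5.85 pos [476.  313.2  98.7] [ 3.131  0.026 -2.881] q7 0.55 F [ 0.6 -0.8 -0. ] w 85.5
```

Request:
{"api": "move_arm", "payload": {"series": [[[0.005,0,0.05],0],[[0.005,0,0.084],0],[[0.005,0,0.084],0],[[0.005,0,0.084],0]]}}

```text
clock: 6.35
eef_pos: [474.0, 314.9, 16.6]
tool_rot: [3.129, 0.029, -2.88]
force: [0.0, 0.5, 0.9]
width: 85.3
```

Request:
{"api": "move_arm", "payload": {"series": [[[0,0,0],0],[[0,0,0],0],[[0,0,0],0],[[0,0,0],0]], "claw": 0}}

```text
clock: 6.85
eef_pos: [475.2, 316.4, 18.9]
tool_rot: [3.128, 0.033, -2.881]
force: [-1.0, -0.3, 8.2]
width: 60.8
```

Request:
{"api": "move_arm", "payload": {"series": [[[0,0,-0.05],0],[[0,0,-0.1],0],[[0,0,-0.15],0],[[0,0,-0.15],0],[[0,0,-0.15],0]]}}

```text
clock: 7.48
eef_pos: [470.8, 312.1, 168.4]
tool_rot: [3.129, 0.032, -2.881]
force: [0.1, -1.3, -2.2]
width: 60.9
```

```bash
python3 go.py 473 312.5 165 1.9; python3 -c "
from h import *
print(read_state()['torque'],read_state()['qpos'])"
```

```text
shift [-0.0022 -0.0002  0.0035] turn 1.502 clock 7.47 pos [470.8 312.1 168.4] [ 3.129  0.032 -2.881] q7 0.63 F [ 0.1 -1.3 -2.2] w 60.9
[-0.07007802  0.05162472 -0.00267997] [-0.13583459  0.65240454 -0.78883001  1.82578346  0.60125189  0.87980674
  0.62523794]
```

Request:
{"api": "move_arm", "payload": {"series": [[[0,0,0],0.18],[[0,0,0],0.36],[[0,0,0],0.54],[[0,0,0],0.72],[[0,0,0],0.9]]}}

```text
clock: 8.1
eef_pos: [469.6, 310.9, 166.3]
tool_rot: [3.112, 0.009, 2.496]
force: [-0.1, 0.5, -2.1]
width: 61.1
```

Request:
{"api": "move_arm", "payload": {"series": [[[0,0,0],0.18],[[0,0,0],0.36],[[0,0,0],0.36]]}}

```text
clock: 8.48
eef_pos: [468.7, 310.1, 164.8]
tool_rot: [3.114, -0.001, 2.139]
force: [0.2, -1.3, -1.9]
width: 60.6
```

```bash
python3 go.py 473 312.5 165 1.9; python3 -c "
from h import *
print(read_state()['torque'])
s=get_image('side');t=get_image('top')
cv2.imwrite('pics/e2.png',np.hstack([crop(s,250,230,100,100,4),crop(t,180,190,90,100,4)]))"
```

```text
shift [-0.0003  0.0049 -0.0001] turn 0.239 clock 8.47 pos [468.7 310.1 164.8] [ 3.114e+00 -1.000e-03  2.139e+00] q7 -0.4 F [ 0.2 -1.3 -1.9] w 60.6
[-0.05761228  0.03567281  0.03296498]
```

View pics/e2.png

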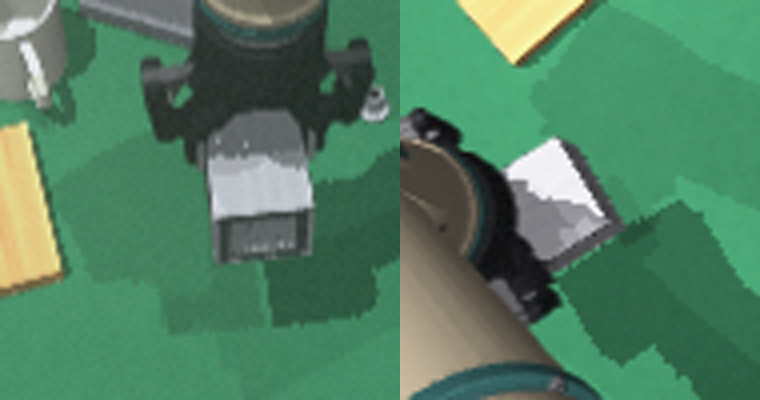

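The mouth, a dark hole at (262,235), faces the side camera and lies toward tool +x. I'll carry the canister level into the hopper and regrip it there at its closed end, so any spill stays inside.

```bash
python3 go.py 624 62.5 165 1.66
```

```text
shift [-0.2925 -0.0031 -0.0003] turn 0.48 clock 8.57 pos [468.9 310.5 165.3] [ 3.113e+00 -2.000e-03  2.140e+00] q7 -0.39 F [-0.8 -0.9 -1.7] w 60.3
```

Request:
{"api": "move_arm", "payload": {"series": [[[-0.05,0,0],0.1],[[-0.1,-0.001,0],0.2],[[-0.15,-0.002,0],0.3],[[-0.2,-0.003,0],0.4],[[-0.25,-0.003,0],0.48]]}}

```text
clock: 9.2
eef_pos: [601.6, 96.7, 164.2]
tool_rot: [3.118, -0.015, 1.66]
force: [0.7, 0.3, -2.7]
width: 60.5
```

```bash
python3 go.py 624 62.5 110 1.66
```

```text
shift [-0.0368  0.0181  0.0541] turn 0.0 clock 9.2 pos [601.6  96.7 164.2] [ 3.118 -0.015  1.66 ] q7 -0.33 F [ 0.7  0.3 -2.7] w 60.5
```

Request:
{"api": "move_arm", "payload": {"series": [[[-0.037,0.018,0],0],[[-0.037,0.018,0.05],0],[[-0.037,0.018,0.05],0],[[-0.037,0.018,0.05],0]]}}

```text
clock: 9.7
eef_pos: [623.9, 63.5, 114.8]
tool_rot: [3.118, -0.016, 1.663]
force: [0.6, -1.1, -2.6]
width: 60.4
```

```bash
python3 go.py 624 62.5 49 1.66
```

```text
shift [-0.002  -0.0016  0.0658] turn 0.003 clock 9.7 pos [623.9  63.5 114.8] [ 3.118 -0.016  1.663] q7 -0.29 F [ 0.6 -1.1 -2.6] w 60.4
```

Request:
{"api": "move_arm", "payload": {"series": [[[-0.002,-0.001,0.04],0],[[-0.002,-0.001,0.066],0],[[-0.002,-0.001,0.066],0],[[-0.002,-0.001,0.066],0]]}}

```text
clock: 10.2
eef_pos: [625.6, 63.2, 50.6]
tool_rot: [3.116, -0.016, 1.664]
force: [-0.5, -0.4, -2.4]
width: 60.6
```

```bash
python3 go.py 624 62.5 49 1.66
```

```text
shift [-0.0006 -0.0017  0.0015] turn 0.004 clock 10.2 pos [625.6  63.2  50.6] [ 3.116 -0.016  1.664] q7 -0.32 F [-0.5 -0.4 -2.4] w 60.6
```

Request:
{"api": "move_arm", "payload": {"series": [[[0,-0.001,0.005],0],[[0,-0.001,0.006],0],[[0,-0.001,0.006],0]]}}

```text
clock: 10.58
eef_pos: [626.0, 63.7, 47.8]
tool_rot: [3.112, -0.015, 1.664]
force: [-2.2, 0.8, 14.1]
width: 60.8
```

Request:
{"api": "move_arm", "payload": {"series": [[[0,0,0],0],[[0,0,0],0],[[0,0,-0.015],0],[[-0.035,0,-0.015],0],[[-0.037,0,-0.015],0]], "claw": 1}}

```text
clock: 11.2
eef_pos: [629.6, 22.3, 62.9]
tool_rot: [3.112, -0.012, 1.659]
force: [0.2, -1.1, -0.5]
width: 85.6
```

```bash
python3 go.py 627.5 22.5 64 1.66; python3 -c "
from h import *
s=get_image('side')
cv2.imwrite('pics/e3.png',crop(s,255,150,110,100,6))"
```

```text
shift [ 0.0004 -0.002  -0.0012] turn -0.001 clock 11.2 pos [629.6  22.3  62.9] [ 3.112 -0.012  1.659] q7 -0.26 F [ 0.2 -1.1 -0.5] w 85.6
```

View pics/e3.png

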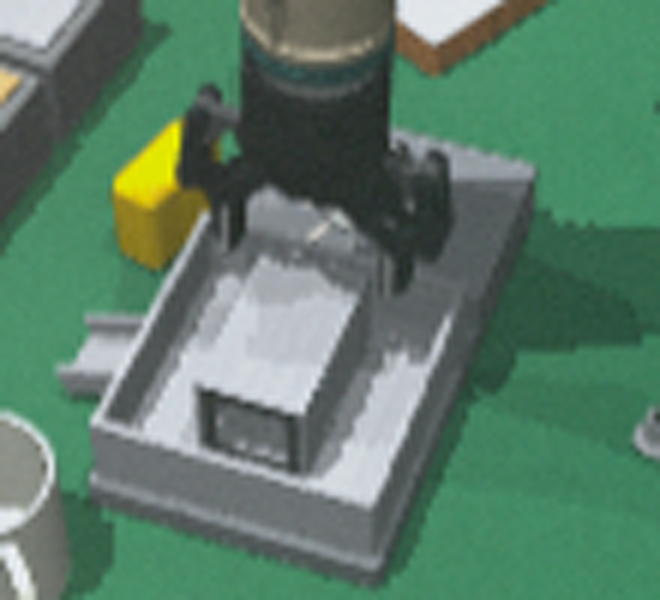

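The canister is in the hopper with its mouth (250,430) toward +y, and the fingers straddle its closed end. I'll grip and lift.

Request:
{"api": "move_arm", "payload": {"series": [[[0,-0.002,0],0],[[0,-0.002,0],0],[[0,-0.002,0],0],[[0,-0.002,0],0]], "claw": 0}}

```text
clock: 11.75
eef_pos: [624.4, 24.2, 70.8]
tool_rot: [3.116, -0.011, 1.662]
force: [-25.3, -4.3, 61.8]
width: 33.4
```

Request:
{"api": "move_arm", "payload": {"series": [[[0,0,-0.015],0],[[0,0,-0.03],0],[[0,0,-0.045],0],[[0,0,-0.045],0],[[0,0,-0.045],0]]}}

```text
clock: 12.38
eef_pos: [622.8, 23.5, 114.9]
tool_rot: [3.117, -0.011, 1.662]
force: [-0.4, -0.3, -0.4]
width: 0.1
```

```bash
python3 go.py 627.5 22.5 64 1.66; python3 -c "
from h import *
print(read_state()['torque'])
s=get_image('side')
cv2.imwrite('pics/e4.png',crop(s,255,150,110,100,6))"
```

```text
shift [-0.002   0.0033  0.0509] turn 0.002 clock 12.38 pos [622.8  23.5 114.9] [ 3.117 -0.011  1.662] q7 -0.24 F [-0.4 -0.3 -0.4] w 0.1
[0.00905578 0.04403381 0.07960107]
```

View pics/e4.png

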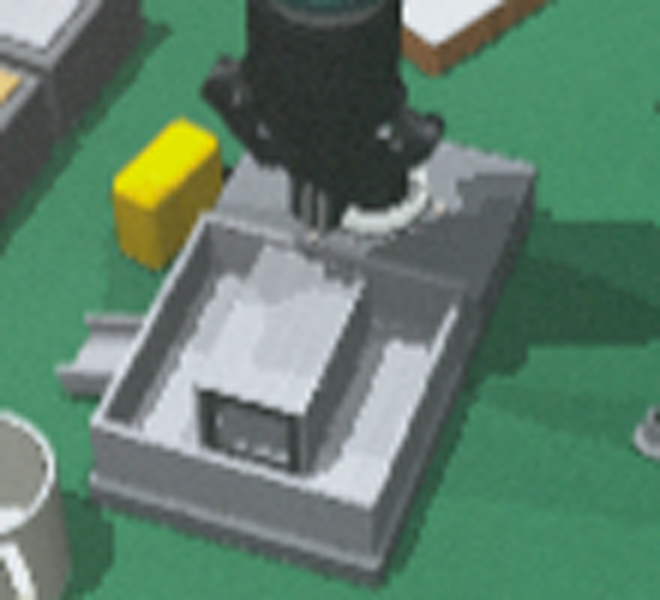

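The fingers slid off the canister's top edge because the grip was too high. The canister hasn't moved, so I'll regrip lower.

Request:
{"api": "move_arm", "payload": {"series": [[[0.001,0.007,0],0],[[0.001,0.007,0],0],[[0.001,0.007,0],0],[[0.001,0.007,0],0]], "claw": 1}}

```text
clock: 12.92
eef_pos: [629.4, 25.1, 114.8]
tool_rot: [3.118, -0.011, 1.662]
force: [-0.8, -0.7, 0.3]
width: 72.1
```

Request:
{"api": "move_arm", "payload": {"series": [[[0,0,0.035],0],[[0,0,0.066],0],[[0,0,0.066],0],[[0,0,0.066],0]]}}

```text
clock: 13.42
eef_pos: [631.7, 26.2, 49.8]
tool_rot: [3.116, -0.011, 1.662]
force: [1.1, 1.2, 1.9]
width: 85.2
```

Request:
{"api": "move_arm", "payload": {"series": [[[0,0,0],0],[[0,0,0],0],[[0,0,0],0],[[0,0,0],0]], "claw": 0}}

```text
clock: 13.92
eef_pos: [632.7, 26.1, 52.0]
tool_rot: [3.114, -0.011, 1.662]
force: [-1.1, -0.3, 6.2]
width: 60.7
```

Gripped. I'll lift and check for droop.

Request:
{"api": "move_arm", "payload": {"series": [[[0,0,-0.02],0],[[0,0,-0.04],0],[[0,0,-0.06],0],[[0,0,-0.06],0],[[0,0,-0.06],0]]}}

```text
clock: 14.55
eef_pos: [630.7, 25.2, 111.6]
tool_rot: [3.114, -0.01, 1.662]
force: [-0.5, -0.5, -2.3]
width: 60.2
```

```bash
python3 go.py 627.5 22.5 64 1.66; python3 -c "
from h import *
print(read_state()['torque'])
s=get_image('side')
cv2.imwrite('pics/e5.png',crop(s,255,150,110,100,6))"
```

```text
shift [-0.0028 -0.0047  0.0475] turn 0.002 clock 14.55 pos [630.7  25.2 111.6] [ 3.114 -0.01   1.662] q7 -0.24 F [-0.5 -0.5 -2.3] w 60.2
[-0.09107536  0.02141054 -0.06108721]
```

View pics/e5.png

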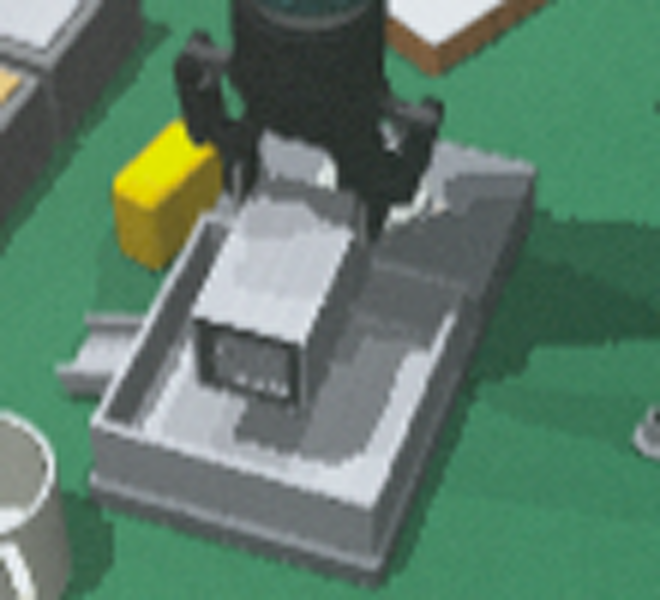

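Canister held level at its closed end, mouth at (245,360), no droop. I'll pivot it by pressing the mouth face against the hopper's inner +y wall while rising.

Request:
{"api": "move_arm", "payload": {"series": [[[0,0,0.036],0],[[0,0,0.036],0],[[0.02,0,0.036],0],[[0.024,0,0.034],0],[[0.03,0,0.03],0]]}}

```text
clock: 15.22
eef_pos: [628.8, 53.7, 82.3]
tool_rot: [3.115, -0.007, 1.661]
force: [2.3, -8.2, -1.7]
width: 60.4
```

```bash
python3 go.py 627.5 22.5 64 1.66; python3 -c "
from h import *
print(read_state()['torque'])"
```

```text
shift [-0.0311 -0.0046  0.0179] turn 0.001 clock 15.22 pos [628.8  53.7  82.3] [ 3.115 -0.007  1.661] q7 -0.3 F [ 2.3 -8.2 -1.7] w 60.4
[-2.20751547 -0.28215416 -0.31729186]
```

Request:
{"api": "move_arm", "payload": {"series": [[[0.01,0,-0.005],0],[[0.015,0,-0.012],0],[[0.02,0,-0.02],0],[[0.025,0,-0.028],0]]}}

```text
clock: 15.72
eef_pos: [625.9, 74.7, 111.3]
tool_rot: [3.115, -0.002, 1.66]
force: [-1.1, -6.2, -2.6]
width: 60.5
```

```bash
python3 go.py 627.5 22.5 64 1.66; python3 -c "
from h import *
print(read_state()['torque'])"
```

```text
shift [-0.0522 -0.0043  0.0471] turn -0.0 clock 15.72 pos [625.9  74.7 111.3] [ 3.115e+00 -2.000e-03  1.660e+00] q7 -0.33 F [-1.1 -6.2 -2.6] w 60.5
[-1.81636747  0.1786929   0.09485427]
```

```bash
python3 -c "
from h import *
s=get_image('side');t=get_image('top')
cv2.imwrite('pics/e6.png',np.hstack([crop(s,255,150,110,100,4),crop(t,260,140,90,100,4)]))"
```

```text
(no output)
```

View pics/e6.png

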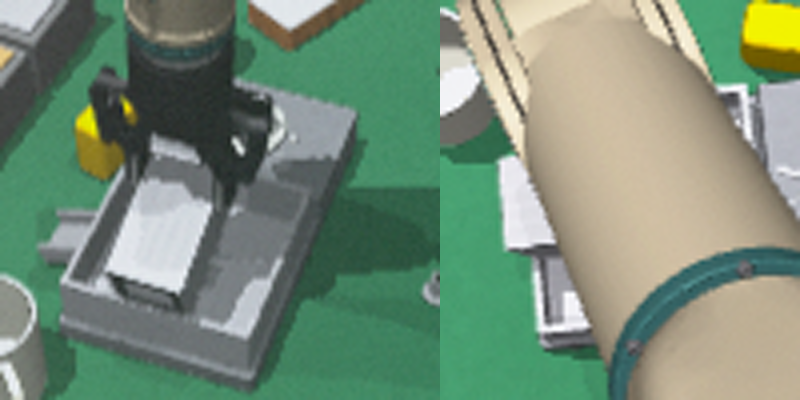

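The canister has tilted to roughly 35°, its mouth edge at (150,285) and still gripped. I'll continue toward about 75°.

Request:
{"api": "move_arm", "payload": {"series": [[[0.008,0,-0.004],0],[[0.016,0,-0.009],0],[[0.023,0,-0.012],0],[[0.029,0,-0.015],0],[[0.034,0,-0.017],0]]}}

```text
clock: 16.45
eef_pos: [623.5, 104.6, 130.7]
tool_rot: [3.113, 0.004, 1.659]
force: [0.0, -8.8, 2.5]
width: 60.2
```

```bash
python3 go.py 620 90 132 1.66; python3 -c "
from h import *
print(read_state()['torque'])"
```

```text
shift [-0.0142 -0.0047 -0.0014] turn -0.001 clock 16.45 pos [623.5 104.6 130.7] [3.113 0.004 1.659] q7 -0.37 F [ 0.  -8.8  2.5] w 60.2
[-2.6534346  -0.09328028  0.14918944]
```

Request:
{"api": "move_arm", "payload": {"series": [[[-0.03,0.003,-0.002],0],[[-0.05,0.003,-0.002],0],[[-0.05,0.003,-0.002],0],[[-0.05,0.003,-0.002],0]]}}

```text
clock: 16.95
eef_pos: [630.5, 56.8, 133.0]
tool_rot: [3.113, 0.002, 1.66]
force: [0.1, 0.3, -3.0]
width: 60.1
```

```bash
python3 go.py 620 90 132 1.66; python3 -c "
from h import *
print(read_state()['torque'])
s=get_image('side');t=get_image('top')
cv2.imwrite('pics/e7.png',np.hstack([crop(s,255,150,110,100,4),crop(t,260,140,90,100,4)]))"
```

```text
shift [ 0.034  -0.0075  0.0008] turn 0.0 clock 16.95 pos [630.5  56.8 133. ] [3.113e+00 2.000e-03 1.660e+00] q7 -0.29 F [ 0.1  0.3 -3. ] w 60.1
[-0.01332204  0.05908947  0.03191116]
```

View pics/e7.png

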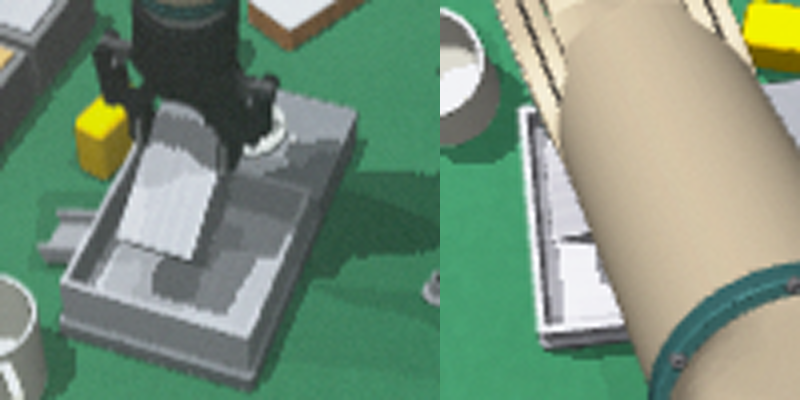

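Run:
```python
from h import *
s=read_state();p=s["eef_pos"];y=s["tool_rot"][2]
n=np.array([np.sin(y),-np.cos(y),0]);m=np.array([np.cos(y),np.sin(y),0])
for off in(-31,0,31):
    u,v={-31:(302.9,214.6),0:(293.5,212.1),31:(284.1,209.6)}[off]
    for sg in(1,-1):
        o,d=ray("side",u,v); t=n@(p+sg*off*n-o)/(n@d); q=o+t*d
        r=q-p-[0,0,27]; a,b=m@r,r[2]
        print(off,sg,q.round(1),round(a,1),round(b,1),"phi",np.degrees(np.arctan2(-b,a)+np.arctan2(20,88)).round(1),np.hypot(a,b).round(1))
```

```text
-31 1 [593.6 120.4 119.1] 66.4 -40.9 phi 44.4 78.0
-31 -1 [668.6 -19.9 -89.9] -80.1 -249.9 phi 120.6 262.4
0 1 [624.5 123.4 118.3] 66.6 -41.7 phi 44.9 78.6
0 -1 [624.5 123.4 118.3] 66.6 -41.7 phi 44.9 78.6
31 1 [655.3 127.2 118.4] 67.6 -41.6 phi 44.4 79.4
31 -1 [582.7 240.9 289.8] 187.4 129.8 phi -21.9 227.9
```

The canister is now tilted at 45–50°, its mouth edge from (118,240) to (193,260), clear inside the hopper. I'll do another pivot pass from a lower position.

Request:
{"api": "move_arm", "payload": {"series": [[[0,-0.003,0.03],0],[[0,-0.003,0.04],0],[[0,-0.003,0.04],0],[[0.012,-0.003,0.04],0],[[0.022,-0.003,0.04],0]]}}

```text
clock: 17.68
eef_pos: [627.3, 80.3, 93.9]
tool_rot: [3.111, 0.002, 1.662]
force: [1.6, -9.4, 6.5]
width: 60.1
```

Request:
{"api": "move_arm", "payload": {"series": [[[0.005,0,0],0],[[0.005,0,0],0]]}}

```text
clock: 17.92
eef_pos: [627.3, 81.1, 94.8]
tool_rot: [3.111, 0.009, 1.662]
force: [0.2, -8.5, 0.3]
width: 60.6
```

Request:
{"api": "move_arm", "payload": {"series": [[[0.007,0,-0.006],0],[[0.014,0,-0.012],0],[[0.021,0,-0.017],0],[[0.028,0,-0.021],0],[[0.034,0,-0.024],0]]}}

```text
clock: 18.55
eef_pos: [624.0, 109.6, 120.0]
tool_rot: [3.111, 0.017, 1.66]
force: [2.8, -6.7, 1.5]
width: 60.4
```

Request:
{"api": "move_arm", "payload": {"series": [[[0.003,0,-0.002],0],[[0.007,0,-0.004],0],[[0.007,0,-0.004],0]]}}

```text
clock: 18.92
eef_pos: [623.8, 114.6, 124.5]
tool_rot: [3.111, 0.021, 1.661]
force: [1.4, -7.7, 0.8]
width: 60.6
```

Request:
{"api": "move_arm", "payload": {"series": [[[-0.03,0.003,-0.01],0],[[-0.06,0.003,-0.015],0],[[-0.06,0.003,-0.015],0],[[-0.06,0.003,-0.015],0]]}}

```text
clock: 19.42
eef_pos: [631.5, 57.7, 141.0]
tool_rot: [3.11, 0.019, 1.662]
force: [-0.6, 1.2, -2.4]
width: 60.5
```

```bash
python3 go.py 620 90 132 1.66; python3 -c "
from h import *
print(read_state()['torque'])
s=get_image('side');cv2.imwrite('pics/e8.png',crop(s,255,140,100,100,6))"
```

```text
shift [ 0.0333 -0.0088  0.0081] turn 0.002 clock 19.43 pos [631.5  57.7 141. ] [3.11  0.019 1.662] q7 -0.3 F [-0.6  1.2 -2.4] w 60.5
[0.05282228 0.05441103 0.01390635]
```

```bash
cat > w.py <<'E'
from h import *
F=[];T=[]
for i in range(10):
    get_image("side");s=read_state();F.append(s["force"]);T.append(s["torque"])
F=np.array(F);print("F",F.mean(0).round(2),"sd",F.std(0).round(2),"T",np.mean(T,0).round(3),"clock",round(s["clock"],2))
E
python3 w.py
```

```text
F [ 0.03  0.18 -1.97] sd [0.34 0.34 0.33] T [ 0.024  0.031 -0.014] clock 19.98
```

Request:
{"api": "move_arm", "payload": {"series": [[[0.008,-0.005,0.018],0],[[0.008,0.02,0.018],0],[[0.008,-0.02,0.018],0],[[0.008,0.02,0.018],0],[[0.008,-0.005,0.018],0]]}}

```text
clock: 20.6
eef_pos: [630.6, 63.3, 122.7]
tool_rot: [3.105, 0.02, 1.66]
force: [-1.0, 0.6, -1.6]
width: 60.4
```

```bash
python3 w.py; python3 go.py 627 62 128 1.66
```

```text
F [-0.82 -0.18 -1.9 ] sd [1.91 0.59 0.5 ] T [ 0.019  0.101 -0.012] clock 21.1
shift [-0.0008  0.0002 -0.0054] turn 0.0 clock 21.1 pos [626.9  62.7 122.6] [3.11  0.021 1.66 ] q7 -0.32 F [-0.8 -0.5 -2.3] w 60.2
```

Request:
{"api": "move_arm", "payload": {"series": [[[0,0,-0.03],0],[[0,0,0.005],0],[[0,0,-0.03],0],[[0,0,0.005],0],[[0,0,-0.03],0]]}}

```text
clock: 21.72
eef_pos: [621.6, 62.0, 146.8]
tool_rot: [3.123, 0.022, 1.661]
force: [-0.4, -0.2, -1.3]
width: 60.6
```

Request:
{"api": "move_arm", "payload": {"series": [[[0.015,0.015,0],0],[[-0.02,-0.015,0.02],0],[[0.02,0.02,0],0],[[-0.02,-0.02,0.02],0],[[0,0,0.02],0]]}}

```text
clock: 22.35
eef_pos: [612.7, 53.1, 122.9]
tool_rot: [3.141, 0.029, 1.655]
force: [1.7, -0.3, -0.4]
width: 60.2
```

Request:
{"api": "move_arm", "payload": {"series": [[[0.02,-0.02,0],0.15],[[-0.02,0.02,0],-0.15],[[0.02,-0.02,0],0.15],[[-0.02,0.02,0],-0.15],[[0,0,0],0]]}}

```text
clock: 22.98
eef_pos: [616.8, 46.7, 122.3]
tool_rot: [3.136, 0.034, 1.648]
force: [-1.6, -0.2, -1.3]
width: 60.3
```

```bash
python3 w.py; python3 go.py 627 62 128 1.66
python3 - <<'E'
from h import *
s=get_image("side");t=get_image("top")
cv2.imwrite("pics/e9.png",np.hstack([crop(s,260,150,90,100,5),crop(t,270,150,70,100,5)]))
E
```

```text
F [-0.54  0.45 -1.71] sd [1.58 1.2  0.51] T [0.072 0.039 0.007] clock 23.48
shift [ 0.0079  0.0147 -0.0053] turn -0.005 clock 23.48 pos [613.1  52.8 122.9] [3.14  0.03  1.655] q7 -0.33 F [ 0.2 -0.5 -1.6] w 60.4
```

View pics/e9.png

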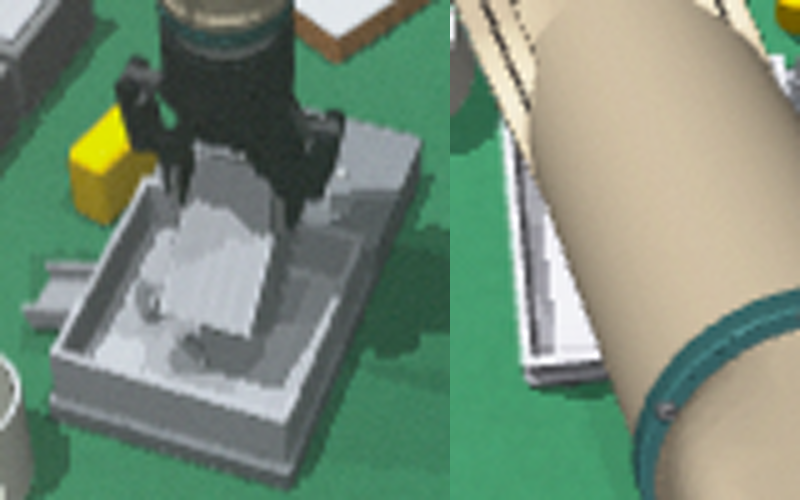

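Nuts are visible in the hopper near (150,300) and (190,345), and the canister is steep. I'll shake more and weigh.

Request:
{"api": "move_arm", "payload": {"series": [[[0.008,0.014,-0.02],0],[[0.008,0.034,0.0],0],[[0.008,-0.01,-0.03],0],[[0.008,0.034,0],0],[[0.008,-0.01,-0.03],0]]}}

```text
clock: 24.2
eef_pos: [599.3, 60.0, 136.1]
tool_rot: [-3.119, 0.027, 1.653]
force: [-3.3, -0.9, -1.1]
width: 60.4
```

Request:
{"api": "move_arm", "payload": {"series": [[[0.0,0.01,0],0],[[0.03,0.01,0.03],0],[[-0.02,0.01,0],0],[[0.03,0.01,0.03],0],[[0,0.01,0],0]]}}

```text
clock: 24.82
eef_pos: [605.4, 69.0, 132.4]
tool_rot: [-3.111, 0.021, 1.664]
force: [0.7, 0.3, -0.9]
width: 60.5
```

Request:
{"api": "move_arm", "payload": {"series": [[[0,0,0],0],[[0,0,0],0],[[0,0,0],0],[[0,0,0],0]]}}

```text
clock: 25.32
eef_pos: [605.2, 69.2, 132.2]
tool_rot: [-3.111, 0.021, 1.665]
force: [-0.4, -0.2, -1.6]
width: 60.7
```

```bash
python3 w.py; python3 w.py;python3 go.py 627 62 128 1.66
```

```text
F [ 0.01 -0.01 -1.68] sd [0.47 0.52 0.57] T [ 0.034 -0.033  0.008] clock 25.82
F [-0.16 -0.36 -1.46] sd [0.55 0.58 0.4 ] T [ 0.041 -0.021 -0.004] clock 26.32
shift [-0.0089  0.0209  0.004 ] turn 0.004 clock 26.32 pos [605.5  69.1 132.5] [-3.111  0.021  1.664] q7 -0.33 F [-0.6 -0.6 -1.5] w 60.6
```

Request:
{"api": "move_arm", "payload": {"series": [[[-0.008,0.04,-0.03],0],[[-0.008,0.0,0.0],0],[[-0.008,0.04,-0.03],0],[[-0.03,0.02,0],0],[[0.01,0.02,-0.03],0]]}}

```text
clock: 26.95
eef_pos: [621.3, 72.3, 157.2]
tool_rot: [-3.1, 0.028, 1.655]
force: [0.8, 1.2, -0.8]
width: 60.3
```

Request:
{"api": "move_arm", "payload": {"series": [[[0,0,0.03],0],[[0,0,-0.02],0],[[0,0,0.03],0],[[0,0,-0.02],0],[[0,0,0],0]]}}

```text
clock: 27.58
eef_pos: [625.0, 73.7, 160.3]
tool_rot: [-3.108, 0.027, 1.654]
force: [0.8, 0.0, -1.9]
width: 60.2
```

Request:
{"api": "move_arm", "payload": {"series": [[[0,0,0],0],[[0,0,0],0],[[0,0,0],0],[[0,0,0],0]]}}

```text
clock: 28.08
eef_pos: [625.1, 73.7, 160.6]
tool_rot: [-3.108, 0.027, 1.654]
force: [0.1, 0.4, -1.7]
width: 60.3
```

```bash
python3 w.py; python3 w.py;python3 go.py 627 62 200 1.66
```

```text
F [-0.09 -0.2  -1.42] sd [0.54 0.56 0.39] T [ 0.053 -0.055 -0.009] clock 28.57
F [-0.07  0.01 -1.64] sd [0.29 0.25 0.45] T [ 0.063 -0.036  0.012] clock 29.07
shift [-0.0129 -0.0004 -0.0394] turn -0.006 clock 29.07 pos [625.1  73.7 160.3] [-3.108  0.027  1.654] q7 -0.32 F [ 0.2  0.3 -1.3] w 60.3
```

Run:
```python
from h import *
y=1.66
n=np.array([np.sin(y),-np.cos(y),0]);m=np.array([np.cos(y),np.sin(y),0])
for p,uv in(((630.5,56.8,133),(293.5,212.1)),((613.1,52.8,122.9),(301.1,212.9))):
    o,d=ray("side",*uv);q=o+(n@(np.array(p)-o))/(n@d)*d
    print(q.round(1),(m@(q-p)).round(1),(q-p)[2].round(1))
```

```text
[624.6 123.3 118.1] 66.8 -14.9
[608.5 104.1 100.2] 51.5 -22.7
```

```bash
python3 - <<'E'
from h import *
y=1.66;m=np.array([np.cos(y),np.sin(y),0]);z=np.array([0,0,1])
q=np.array([608,104,105.])
for f in(0,30,40,50,60,70,80,90):
    a=np.radians(f);d=m*np.cos(a)-z*np.sin(a);v=proj("side",q)-proj("side",q-90*d);print(f,v.round(1),(v[0]/v[1]).round(3))
E
cat > st.py <<'E'
from h import *
E
python3 - <<'E'
import cv2,sys
sys.path.insert(0,".")
from h import *
s=get_image("side");g=cv2.cvtColor(s,cv2.COLOR_BGR2GRAY)
c=g[150:225,255:345]
l=cv2.createLineSegmentDetector().detect(cv2.resize(c,None,fx=3,fy=3,interpolation=cv2.INTER_CUBIC))[0][:,0]/3
for x in l:
    if np.hypot(x[2]-x[0],x[3]-x[1])>8: print((x+[255,150,255,150]).round(1),((x[2]-x[0])/(x[3]-x[1]+1e-6)).round(2))
E
```

```text
0 [-10.   20.5] -0.49
30 [-8.6 27. ] -0.318
40 [-7.5 27.7] -0.272
50 [-6.2 27.6] -0.225
60 [-4.7 26.6] -0.176
70 [-3.  24.8] -0.119
80 [-1.1 22.1] -0.05
90 [ 0.8 18.6] 0.045
[273.7 212.6 269.4 220.5] -0.54
[327.  157.7 338.7 150.1] -1.54
[303.6 211.4 305.2 203.3] -0.2
[286.5 197.6 284.9 205.6] -0.2
[316.9 150.  327.1 157.5] 1.37
[305.2 204.3 307.9 193. ] -0.23
[315.1 188.6 323.1 187.1] -5.46
[272.1 219.1 287.3 190.9] -0.54
[321.3 224.7 330.3 203.8] -0.43
[289.  189.3 286.6 197.3] -0.29
[309.2 150.1 310.  162.3] 0.06
[270.3 220.8 278.7 223.6] 3.08
[262.3 157.3 268.1 149.9] -0.79
[340.2 187.1 344.1 177.6] -0.4
[264.1 223.8 256.6 217.9] 1.26
[283.6 210.5 277.5 221.3] -0.56
[291.5 173.9 289.7 185.6] -0.15
[262.7 162.  271.8 150.2] -0.77
[255.2 171.5 261.5 163.3] -0.78
[255.1 158.4 262.9 161.2] 2.75
[277.3 174.3 274.5 165.4] 0.31
[263.9 212.1 273.1 211.9] -55.55
[269.4 203.7 277.7 203.8] 137.51
[334.4 200.5 339.9 188.4] -0.45
[268.4 174.2 259.  187. ] -0.74
[295.2 154.9 305.  151.2] -2.62
[278.1 202.3 269.8 201.9] 19.38
[326.6 224.  330.2 215.2] -0.4
[311.1 200.2 309.  208.5] -0.25
[297.7 152.2 289.4 152.1] 184.43
[330.6 214.6 334.5 205.1] -0.41
```

The edges give a tilt of about 50–55°, which meets the 45° limit with little to spare. I'll do one more pass with less rise to steepen it.

Request:
{"api": "move_arm", "payload": {"series": [[[-0.002,0,0.03],0],[[-0.002,0,0.061],0],[[-0.002,0,0.061],0],[[0.008,0,0.061],0],[[0.012,0,0.059],0]]}}

```text
clock: 29.75
eef_pos: [623.1, 85.9, 102.6]
tool_rot: [-3.111, 0.025, 1.656]
force: [1.0, -0.6, -1.3]
width: 60.2
```

```bash
python3 go.py 624 114 118 1.66
```

```text
shift [ 0.0275  0.0028 -0.0162] turn -0.004 clock 29.75 pos [623.1  85.9 102.6] [-3.111  0.025  1.656] q7 -0.36 F [ 1.  -0.6 -1.3] w 60.2
```

Request:
{"api": "move_arm", "payload": {"series": [[[0.006,0,-0.004],0],[[0.012,0,-0.008],0],[[0.018,0,-0.011],0],[[0.024,0,-0.013],0],[[0.03,0,-0.014],0]]}}

```text
clock: 30.38
eef_pos: [620.9, 116.5, 115.9]
tool_rot: [-3.111, 0.026, 1.656]
force: [0.7, -0.8, -0.2]
width: 60.6
```

Request:
{"api": "move_arm", "payload": {"series": [[[0.0,0,0],0],[[0.003,0,0],0]]}}

```text
clock: 30.62
eef_pos: [620.9, 117.7, 116.0]
tool_rot: [-3.11, 0.028, 1.655]
force: [0.7, -4.5, 4.9]
width: 60.4
```

Request:
{"api": "move_arm", "payload": {"series": [[[-0.03,0,-0.005],0],[[-0.05,0,-0.02],0],[[-0.05,0,-0.03],0],[[-0.05,0,-0.03],0]]}}

```text
clock: 31.12
eef_pos: [626.8, 70.6, 148.8]
tool_rot: [-3.113, 0.026, 1.655]
force: [0.3, 0.5, -2.0]
width: 60.3
```

```bash
python3 w.py; python3 go.py 624 80 150 1.66
python3 - <<'E'
from h import *
s=get_image("side");g=cv2.cvtColor(s,cv2.COLOR_BGR2GRAY)
c=g[175:225,275:325]
l=cv2.createLineSegmentDetector().detect(cv2.resize(c,None,fx=3,fy=3,interpolation=cv2.INTER_CUBIC))[0][:,0]/3
for x in l:
    if np.hypot(x[2]-x[0],x[3]-x[1])>7: print((x+[275,175,275,175]).round(1),((x[2]-x[0])/(x[3]-x[1]+1e-6)).round(2))
E
```

```text
F [-0.03 -0.04 -1.53] sd [0.4  0.43 0.14] T [ 0.067 -0.036 -0.002] clock 31.62
shift [ 0.0111 -0.001  -0.0032] turn -0.005 clock 31.62 pos [625.8  69.  147.1] [-3.11   0.028  1.655] q7 -0.32 F [ 0.7 -0.7 -1.6] w 60.5
[322.9 175.2 322.9 182.3] -0.01
[305.5 207.2 308.5 193.9] -0.22
[275.1 213.6 288.4 188.9] -0.54
[315.6 188.6 322.7 187.2] -5.15
[321.4 224.7 324.3 217. ] -0.37
[288.5 188.5 288.5 179.4] -0.0
[290.  188.2 287.8 196.5] -0.26
[288.  196.6 285.1 207.6] -0.26
[275.1 222.6 282.3 224. ] 5.14
[283.9 209.8 277.5 221.4] -0.56
[292.1 177.3 290.6 186.1] -0.17
[320.2 216.3 314.4 223.7] -0.79
[307.7 192.7 306.7 184.8] 0.13
```

The tilt is unchanged: the push was on the wrong side of the grip axis and the canister slid in the fingers. It is empty now, so I can hook its lower mouth edge on the wall and drive horizontally over it.

Request:
{"api": "move_arm", "payload": {"series": [[[0.02,-0.001,0.02],0],[[0.044,-0.001,0.03],0],[[0.052,-0.001,0.029],0],[[0.06,-0.001,0.029],0],[[0.066,-0.001,0.028],0]]}}

```text
clock: 32.3
eef_pos: [619.2, 127.8, 118.2]
tool_rot: [-3.11, 0.036, 1.652]
force: [-1.3, -7.8, 7.5]
width: 60.0
```

Request:
{"api": "move_arm", "payload": {"series": [[[0.006,0,0],0],[[0.012,0,0],0],[[0.018,0,0],0],[[0.018,0,0],0]]}}

```text
clock: 32.8
eef_pos: [618.9, 140.6, 119.4]
tool_rot: [-3.111, 0.043, 1.649]
force: [-1.4, -7.7, 10.0]
width: 60.2
```

Request:
{"api": "move_arm", "payload": {"series": [[[0,0,-0.04],0],[[-0.04,0,-0.06],0],[[-0.085,0,-0.04],0],[[-0.085,0,-0.03],0],[[-0.085,0,-0.03],0]]}}

```text
clock: 33.42
eef_pos: [625.5, 57.3, 152.0]
tool_rot: [-3.108, 0.042, 1.648]
force: [0.4, 0.4, -0.6]
width: 60.2
```

```bash
cat > edge.py <<'E'
from h import *
s=get_image("side");g=cv2.cvtColor(s,cv2.COLOR_BGR2GRAY)
c=g[170:225,275:325]
l=cv2.createLineSegmentDetector().detect(cv2.resize(c,None,fx=3,fy=3,interpolation=cv2.INTER_CUBIC))[0][:,0]/3
for x in l:
    if np.hypot(x[2]-x[0],x[3]-x[1])>6: print((x+[275,170,275,170]).round(1),((x[2]-x[0])/(x[3]-x[1]+1e-6)).round(2))
E
python3 w.py; python3 go.py 624 80 150 1.66; python3 edge.py
```

```text
F [ 0.09 -0.2  -1.63] sd [0.49 0.36 0.5 ] T [ 0.103 -0.03  -0.012] clock 33.92
shift [ 0.0226 -0.0006  0.0022] turn -0.01 clock 33.92 pos [626.5  57.7 153.1] [-3.111  0.043  1.65 ] q7 -0.32 F [-0.2 -0.6 -2. ] w 60.4
[322.9 174.8 322.9 181.9] 0.0
[275.1 213.7 289.5 186.7] -0.54
[321.5 224.7 324.3 216.7] -0.35
[288.5 184.8 279.3 202. ] -0.53
[308.3 203.9 309.2 195.6] -0.11
[319.2 188.3 324.6 185.2] -1.78
[280.2 173.5 274.9 178.7] -1.03
[275.1 222.7 283.5 224.1] 6.3
[283.8 210.2 277.5 221.3] -0.57
[280.2 184.8 285.8 179.1] -1.0
[321.5 214.4 316.4 219.3] -1.03
[290.6 188.1 290.9 194.4] 0.05
[293.2 174.1 292.2 182.8] -0.11
[290.1 183.5 289.7 175.2] 0.06
[305.5 177.9 302.  172.9] 0.71
[308.6 189.4 308.8 180.6] -0.02
[288.3 198.  282.4 209.2] -0.52
[313.9 200.2 309.2 205.1] -0.95
[324.4 194.7 318.5 193.1] 3.7
```

The tilt is now about 75°. I'll do one short shake at this steeper angle and weigh again.

Request:
{"api": "move_arm", "payload": {"series": [[[0.01,0.02,0.03],0],[[0.01,-0.02,0.0],0],[[0.01,0.02,0.03],0],[[0.03,0,0.0],0],[[-0.01,0,0.03],0]]}}

```text
clock: 34.6
eef_pos: [628.3, 55.2, 125.4]
tool_rot: [-3.117, 0.036, 1.659]
force: [1.8, -0.4, -1.1]
width: 60.4
```

Request:
{"api": "move_arm", "payload": {"series": [[[0,0,-0.04],0],[[0,0,0],0],[[0,0,-0.04],0],[[0,0,-0.04],0],[[0,0,-0.04],0]]}}

```text
clock: 35.22
eef_pos: [629.1, 56.6, 165.4]
tool_rot: [-3.117, 0.036, 1.659]
force: [-0.6, 0.4, -1.7]
width: 60.2
```

```bash
python3 w.py; python3 w.py; python3 go.py 460 -341 260 1.78
```

```text
F [-0.48  0.34 -1.73] sd [0.51 0.39 0.56] T [ 0.099 -0.025 -0.007] clock 35.73
F [ 0.29 -0.09 -1.51] sd [0.46 0.65 0.43] T [ 0.084 -0.049  0.003] clock 36.23
shift [-0.3843 -0.2055 -0.076 ] turn -0.121 clock 36.23 pos [629.1  56.6 165.3] [-3.117  0.036  1.659] q7 -0.3 F [-0.1 -0.7 -1.2] w 60.4
```

The weight holds at about 1.6 N, so the canister is empty. Before laying it down I'll turn the tool a quarter turn and rock the canister back toward level over the hopper's −x wall.

Request:
{"api": "move_arm", "payload": {"series": [[[0,0,0],0.18],[[0,0,0],0.36],[[0,0,0],0.54],[[0,0,0],0.72],[[0,0,0],0.9]]}}

```text
clock: 36.85
eef_pos: [629.2, 56.8, 165.4]
tool_rot: [3.129, 0.041, 0.753]
force: [-0.1, 0.4, -1.9]
width: 60.2
```

Request:
{"api": "move_arm", "payload": {"series": [[[0,0,0],0.18],[[0,0,0],0.36],[[0,0,0],0.54],[[0,0,0],0.67],[[0,0,0],0.67]]}}

```text
clock: 37.48
eef_pos: [629.1, 57.1, 165.3]
tool_rot: [3.106, 0.024, 0.084]
force: [0.2, 0.2, -1.1]
width: 60.6
```

```bash
python3 go.py 590 60 110 0.09
```

```text
shift [-0.0374 -0.0081  0.056 ] turn -0.006 clock 37.48 pos [629.1  57.1 165.3] [3.106 0.024 0.084] q7 -1.58 F [ 0.2  0.2 -1.1] w 60.6
```

Request:
{"api": "move_arm", "payload": {"series": [[[-0.02,-0.005,0.03],0],[[-0.035,-0.005,0.058],0],[[-0.035,-0.005,0.058],0],[[-0.048,-0.005,0.056],0],[[-0.055,-0.005,0.054],0]]}}

```text
clock: 38.1
eef_pos: [577.1, 55.8, 114.9]
tool_rot: [3.106, 0.014, 0.085]
force: [6.0, 1.1, -0.9]
width: 60.2
```

```bash
python3 go.py 556 60 110 0.09
```

```text
shift [-0.0206 -0.0062  0.005 ] turn -0.005 clock 38.1 pos [577.1  55.8 114.9] [3.106 0.014 0.085] q7 -1.59 F [ 6.   1.1 -0.9] w 60.2
```

Contact made, Fx = +6 N. I'll continue the reverse rocking.

Request:
{"api": "move_arm", "payload": {"series": [[[-0.009,0,0.003],0],[[-0.018,0,0.004],0],[[-0.027,0,0.006],0],[[-0.035,0,0.008],0],[[-0.041,0,0.011],0]]}}

```text
clock: 38.72
eef_pos: [549.8, 52.4, 112.7]
tool_rot: [3.107, -0.015, 0.085]
force: [8.1, -1.5, 33.5]
width: 60.4
```

```bash
python3 go.py 530 55 102 0.09
```

```text
shift [-0.0197 -0.0046  0.0102] turn -0.005 clock 38.73 pos [549.8  52.4 112.7] [ 3.107 -0.015  0.085] q7 -1.59 F [ 8.1 -1.5 33.5] w 60.4
```

Request:
{"api": "move_arm", "payload": {"series": [[[-0.004,0,-0.006],0],[[-0.01,0,-0.008],0],[[-0.016,0,-0.006],0],[[-0.022,0,-0.002],0]]}}

```text
clock: 39.22
eef_pos: [534.6, 51.2, 118.3]
tool_rot: [3.107, -0.031, 0.084]
force: [5.1, -0.2, 17.5]
width: 60.2
```

```bash
python3 go.py 530 55 102 0.09
python3 - <<'E'
from h import *
print(read_state()["torque"])
E
```

```text
shift [-0.0048 -0.0047  0.0161] turn -0.006 clock 39.23 pos [534.6  51.2 118.3] [ 3.107 -0.031  0.084] q7 -1.59 F [ 5.1 -0.2 17.5] w 60.2
[ 0.25431393 -1.98530148 -0.16047245]
```

Request:
{"api": "move_arm", "payload": {"series": [[[0,0,-0.04],0],[[0,0,-0.08],0],[[0,0,-0.08],0],[[0,0,-0.08],0]]}}

```text
clock: 39.72
eef_pos: [530.0, 53.6, 196.9]
tool_rot: [3.107, -0.027, 0.085]
force: [-0.3, -0.2, -1.7]
width: 60.5
```

```bash
python3 w.py; python3 go.py 530 55 102 0.09
python3 - <<'E'
from h import *
st=read_state();p=st["eef_pos"]+[0,0,27];y=st["tool_rot"][2];m=np.array([np.cos(y),np.sin(y),0]);z=np.array([0,0,1])
for f in range(-20,100,10):
    a=np.radians(f);d=m*np.cos(a)-z*np.sin(a);v=proj("side",p+60*d)-proj("side",p-30*d);print(f,v.round(1),np.degrees(np.arctan2(v[1],v[0])).round(0))
c=proj("side",p).astype(int);print(c)
s=get_image("side");cv2.imwrite("pics/f1.png",s);g=cv2.cvtColor(s,cv2.COLOR_BGR2GRAY)
x0,y0=c[0]-40,c[1]-30
l=cv2.createLineSegmentDetector().detect(cv2.resize(g[y0:y0+75,x0:x0+70],None,fx=3,fy=3,interpolation=cv2.INTER_CUBIC))[0][:,0]/3
for x in l:
    if np.hypot(x[2]-x[0],x[3]-x[1])>8: print((x+[x0,y0,x0,y0]).round(1),np.degrees(np.arctan2(x[3]-x[1],x[2]-x[0])).round(0))
E
```

```text
F [ 0.09  0.   -1.35] sd [0.27 0.46 0.5 ] T [ 0.059  0.05  -0.012] clock 40.23
shift [-0.0047 -0.0048  0.0958] turn -0.006 clock 40.23 pos [531.9  53.7 198. ] [ 3.107 -0.03   0.084] q7 -1.61 F [ 0.8  0.4 -0.9] w 60.7
-20 [-27.1 -14.6] -152.0
-10 [-28.5 -11.4] -158.0
0 [-29.  -8.] -165.0
10 [-28.7  -4.3] -172.0
20 [-27.4  -0.5] -179.0
30 [-25.4   3.3] 173.0
40 [-22.6   7. ] 163.0
50 [-19.2  10.4] 151.0
60 [-15.2  13.6] 138.0
70 [-10.7  16.3] 123.0
80 [-5.9 18.5] 108.0
90 [-1.  20.2] 93.0
[331 183]
[319.9 227.6 324.4 217.9] -65.0
[300.  167.  291.3 183. ] 119.0
[320.7 188.6 320.4 177. ] -91.0
[291.  187.2 306.9 191.5] 15.0
[309.9 192.8 320.8 190.4] -12.0
[312.3 200.7 293.3 195.6] -165.0
[324.6 162.3 318.6 156.2] -134.0
[327.6 167.8 323.8 176.2] 114.0
[305.1 189.  296.6 186.8] -165.0
[328.9 218.7 335.1 203.7] -67.0
[296.9 157.4 297.  165.7] 89.0
```

```bash
python3 go.py 450 -342 198 0.085
```

```text
shift [-0.1149  0.3873  0.0098] turn -0.001 clock 40.27 pos [531.9  53.7 198.1] [ 3.107 -0.031  0.084] q7 -1.61 F [-0.1  0.1 -1.2] w 60.2
```

Request:
{"api": "move_arm", "payload": {"series": [[[-0.015,0.05,0],0],[[-0.03,0.1,0],0],[[-0.045,0.15,0],0],[[-0.06,0.2,0],0],[[-0.075,0.25,0],0]]}}

```text
clock: 40.9
eef_pos: [477.7, -203.2, 204.6]
tool_rot: [3.107, -0.031, 0.085]
force: [1.1, -0.2, -0.4]
width: 60.4
```

Request:
{"api": "move_arm", "payload": {"series": [[[-0.01,0.035,0],0],[[-0.03,0.1,0],0],[[-0.04,0.135,0],0],[[-0.04,0.135,0],0],[[-0.04,0.135,0],0]]}}

```text
clock: 41.52
eef_pos: [449.2, -340.2, 207.8]
tool_rot: [3.108, -0.031, 0.085]
force: [0.1, 0.4, -1.6]
width: 60.3
```

```bash
python3 go.py 450 -342 120 0.085
python3 - <<'E'
from h import *
st=read_state();p=st["eef_pos"]+[0,0,27];y=st["tool_rot"][2];m=np.array([np.cos(y),np.sin(y),0]);z=np.array([0,0,1])
for f in range(-20,100,20):
    a=np.radians(f);d=m*np.cos(a)-z*np.sin(a)
    print(f,*[np.degrees(np.arctan2(*(proj(n,p+60*d)-proj(n,p-30*d))[::-1])).round(0) for n in("side","top")])
t=get_image("side")
g=cv2.cvtColor(t,cv2.COLOR_BGR2GRAY);c=proj("side",p).astype(int);print(c)
x0,y0=c[0]-35,c[1]-25
cv2.imwrite("pics/f2.png",np.hstack([crop(t,x0,y0,75,70,5),crop(get_image("top"),*(proj("top",p).astype(int)-[35,45]),70,70,5)]))
l=cv2.createLineSegmentDetector().detect(cv2.resize(g[y0:y0+70,x0:x0+75],None,fx=3,fy=3,interpolation=cv2.INTER_CUBIC))[0][:,0]/3
for x in l:
    if np.hypot(x[2]-x[0],x[3]-x[1])>7: print((x+[x0,y0,x0,y0]).round(1),np.degrees(np.arctan2(x[3]-x[1],x[2]-x[0])).round(0))
E
```

```text
shift [-0.0021 -0.0011  0.0878] turn -0.0 clock 41.52 pos [ 449.2 -340.2  207.8] [ 3.108 -0.031  0.085] q7 -0.81 F [ 0.1  0.4 -1.6] w 60.3
-20 -151.0 -91.0
0 -167.0 -99.0
20 176.0 -106.0
40 158.0 -116.0
60 137.0 -131.0
80 114.0 -161.0
[399 111]
[394.9 110.6 397.9  94.4] -79.0
[410.2 142.8 410.9 155.4] 87.0
[381.1 113.5 377.9 120.9] 113.0
[413.3 127.9 413.9 143.7] 88.0
[411.9  89.2 407.2 101.6] 111.0
[412.3 155.4 411.8 142.9] -92.0
[407.4 142.1 406.4 132.9] -96.0
[405.7 108.2 399.5 116.9] 125.0
[429.4 105.4 422.1 103.6] -166.0
[369.9 145.6 386.6 148.3] 9.0
[406.  115.9 412.  126. ] 59.0
[367.3 155.5 369.7 145.5] -76.0
[394.3 106.5 382.7 110.4] 162.0
[415.2 114.9 410.8 105.8] -116.0
[431.3  95.6 438.4  97.1] 12.0
[384.2  99.  394.7 101.6] 14.0
[415.6  98.7 417.1  91.6] -78.0
```

Request:
{"api": "move_arm", "payload": {"series": [[[0.018,-0.001,0.05],0],[[0.018,-0.001,0.1],0],[[0.018,-0.001,0.13],0],[[0.018,-0.001,0.13],0]]}}

```text
clock: 42.12
eef_pos: [471.1, -338.1, 76.4]
tool_rot: [3.112, -0.027, 0.089]
force: [0.7, 0.1, -1.3]
width: 60.2
```

Request:
{"api": "move_arm", "payload": {"series": [[[0,0,0.008],0],[[-0.004,0,0.016],0],[[-0.008,0,0.022],0]]}}

```text
clock: 42.5
eef_pos: [464.5, -340.1, 56.9]
tool_rot: [3.111, -0.03, 0.089]
force: [-4.3, 2.3, 33.4]
width: 60.3
```

Request:
{"api": "move_arm", "payload": {"series": [[[-0.005,0,-0.001],0],[[-0.011,0,0],0],[[-0.017,0,0.003],0],[[-0.022,0,0.006],0]]}}

```text
clock: 43.0
eef_pos: [444.4, -343.1, 52.6]
tool_rot: [3.108, -0.034, 0.089]
force: [-2.1, 2.7, 22.1]
width: 60.2
```

```bash
python3 go.py 450 -342 50 0.085;python3 - <<'E'
from h import *
p=read_state()["eef_pos"]
t=get_image("side");c=proj("side",p+[0,0,20]).astype(int)
cv2.imwrite("pics/f3.png",crop(t,c[0]-40,c[1]-30,80,70,8))
E
```

```text
shift [ 0.0056 -0.0007  0.0028] turn 0.004 clock 43.0 pos [ 444.4 -343.1   52.6] [ 3.108 -0.034  0.089] q7 -0.76 F [-2.1  2.7 22.1] w 60.2
```

View pics/f3.png

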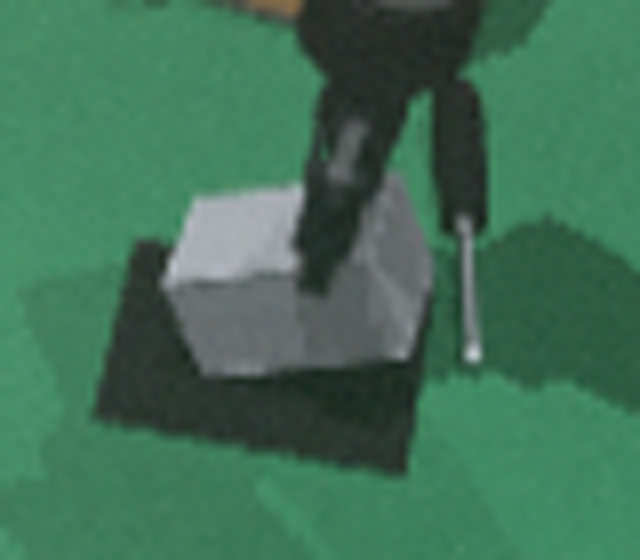

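That was the last allowed view. It shows the canister on the mat, mouth to the left with its lower corner at (210,378), still tilted about 22°. Pressing down will flatten it.

Request:
{"api": "move_arm", "payload": {"series": [[[0.002,0,0.006],0],[[0.004,0,0.012],0],[[0.006,0,0.017],0]]}}

```text
clock: 43.42
eef_pos: [436.3, -344.8, 39.5]
tool_rot: [3.114, -0.015, 0.081]
force: [-40.3, 1.3, 73.3]
width: 60.2
```

Request:
{"api": "move_arm", "payload": {"series": [[[0.001,0,0.004],0],[[0.002,0,0.008],0],[[0.003,0,0.011],0]]}}

```text
clock: 43.8
eef_pos: [429.6, -346.1, 31.2]
tool_rot: [3.117, -0.003, 0.076]
force: [-28.2, 0.8, 49.2]
width: 60.3
```

Request:
{"api": "move_arm", "payload": {"series": [[[0.003,0,-0.003],0],[[0.005,0,-0.004],0],[[0.005,0,-0.004],0]]}}

```text
clock: 44.18
eef_pos: [435.1, -345.3, 34.8]
tool_rot: [3.117, -0.003, 0.077]
force: [-0.4, -0.3, -1.9]
width: 60.2
```

Request:
{"api": "move_arm", "payload": {"series": [[[0,0,0],0],[[0,0,0],0],[[0,0,0],0],[[0,0,0],0]], "claw": 1}}

```text
clock: 44.68
eef_pos: [435.1, -345.3, 34.8]
tool_rot: [3.117, -0.003, 0.077]
force: [0.7, 0.9, -0.0]
width: 85.5
```

Request:
{"api": "move_arm", "payload": {"series": [[[0,0,-0.05],0],[[0,0,-0.1],0],[[0,0,-0.15],0],[[0,0.0,-0.2],0],[[0,0,-0.22],0]]}}

```text
clock: 45.3
eef_pos: [435.1, -340.8, 258.1]
tool_rot: [3.114, -0.007, 0.077]
force: [0.1, 0.5, -0.2]
width: 85.7
```

```bash
python3 go.py 430 -154 150 0.085
```

```text
shift [ 0.0085 -0.1896  0.1029] turn -0.008 clock 45.3 pos [ 435.1 -340.8  258.1] [ 3.114 -0.007  0.077] q7 -0.82 F [ 0.1  0.5 -0.2] w 85.7
```

Request:
{"api": "move_arm", "payload": {"series": [[[0.0,-0.06,0],0],[[0,-0.12,0],0],[[0,-0.18,0],0],[[0,-0.24,0],0],[[0,-0.3,0],0]]}}

```text
clock: 45.92
eef_pos: [411.7, -40.0, 250.0]
tool_rot: [3.114, -0.008, 0.077]
force: [1.3, 0.2, -0.3]
width: 85.1
```

Request:
{"api": "move_arm", "payload": {"series": [[[0.0,-0.06,0],0],[[0,-0.12,0],0],[[0,-0.18,0],0],[[0,-0.24,0],0],[[0,-0.3,0],0]]}}

```text
clock: 46.55
eef_pos: [388.6, 260.8, 241.8]
tool_rot: [3.114, -0.009, 0.076]
force: [0.8, -0.5, 0.8]
width: 85.2
```

```bash
cat > look.py <<'E'
from h import *
from scipy import ndimage
np.set_printoptions(precision=1,suppress=True)
def masks(n,im):
    h=cv2.cvtColor(im,cv2.COLOR_BGR2HSV); return h
T=get_image("top");S=get_image("side");cv2.imwrite("pics/L_top.png",T);cv2.imwrite("pics/L_side.png",S)
print(read_state()["eef_pos"])
for n,im in(("top",T),("side",S)):
    h=cv2.cvtColor(im,cv2.COLOR_BGR2HSV)
    notgreen=~((h[...,0]>60)&(h[...,0]<90)&(h[...,1]>90))
    lab,k=ndimage.label(notgreen)
    for i,sl in enumerate(ndimage.find_objects(lab),1):
        a=(lab[sl]==i).sum(); 
        if 8<=a<5000:
            ys,xs=np.nonzero(lab==i);u,v=xs.mean(),ys.mean();q=onz(n,u,v,10)
            if 300<q[0]<800 and -500<q[1]<450: print(n,(round(u,1),round(v,1)),a,q[:2],im[lab==i].mean(0).round())
E
python3 look.py
```

```text
[387.3 266.7 241.6]
top (np.float64(395.5), np.float64(153.2)) 572 [ 747.4 -184.2] [124. 155. 174.]
top (np.float64(235.5), np.float64(172.4)) 2111 [693.8 288.3] [149. 193. 198.]
top (np.float64(433.1), np.float64(177.9)) 953 [ 672. -291.] [219. 221. 220.]
top (np.float64(453.5), np.float64(251.3)) 2423 [ 458.9 -338.4] [125. 123. 124.]
top (np.float64(286.9), np.float64(257.0)) 70 [445.4 134.1] [185. 183. 177.]
top (np.float64(340.5), np.float64(261.6)) 74 [431.6 -18.2] [198. 200. 190.]
top (np.float64(507.7), np.float64(269.4)) 406 [ 407.8 -487. ] [76. 75. 72.]
top (np.float64(396.7), np.float64(273.8)) 75 [ 396.8 -176. ] [199. 199. 191.]
side (np.float64(388.8), np.float64(192.9)) 49 [ 396.9 -171.9] [139. 142. 126.]
side (np.float64(252.4), np.float64(236.4)) 893 [742.5 197.4] [138. 146. 138.]
side (np.float64(249.5), np.float64(282.9)) 1049 [663.6 345.1] [124. 187. 209.]
```

Run:
```python
from h import *
from scipy import ndimage
np.set_printoptions(precision=1,suppress=True)
T=cv2.imread("pics/L_top.png");T0=cv2.imread("pics/top0.png");S=cv2.imread("pics/L_side.png");S0=cv2.imread("pics/side0.png")
g=cv2.cvtColor(T,cv2.COLOR_BGR2GRAY)
m=np.zeros_like(g);m[215:290,415:495]=(g[215:290,415:495]>130)&(np.ptp(T[215:290,415:495].astype(int),axis=2)<25)
lab,k=ndimage.label(m)
for i in range(1,k+1):
    if (lab==i).sum()>50:
        p=np.argwhere(lab==i)[:,::-1].astype(np.float32);r=cv2.minAreaRect(p);print("tin top",len(p),r)
        for z in(34,65):
            b=[onz("top",*q,z) for q in cv2.boxPoints(r)];b=np.array(b);print(z,b.mean(0),np.linalg.norm(b[1]-b[0]),np.linalg.norm(b[2]-b[1]))
for n,A,B in(("top",T,T0),("side",S,S0)):
    c=[proj(n,q) for q in[(702,-3,29),(550,-17,29),(546,130,29),(690,143,29)]]
    mk=np.zeros(A.shape[:2],np.uint8);cv2.fillPoly(mk,[np.int32(c)],1)
    d=(cv2.absdiff(A,B).max(2)>40)&(mk>0);lab,k=ndimage.label(d,np.ones((3,3)))
    for i in range(1,k+1):
        q=np.argwhere(lab==i)
        if len(q)>5: print(n,"diff",q.mean(0)[::-1],len(q),onz(n,*q.mean(0)[::-1],35)[:2])
```

```text
tin top 918 ((462.14996337890625, 257.54998779296875), (39.880821228027344, 23.617366790771484), 81.8698959350586)
34 [ 441.2 -354.    34. ] 65.91067702015837 108.79155568394614
65 [ 440.5 -344.1   65. ] 64.13830071566909 105.86608769999891
tin top 65 ((479.9434814453125, 279.3416442871094), (2.085285186767578, 30.068471908569336), 70.34617614746094)
34 [ 381.4 -399.2   34. ] 83.37750753487812 5.536109804012978
65 [ 382.3 -388.    65. ] 81.13543803471191 5.3872406028563535
top diff [312.5 178.7] 57 [667.1  59.8]
top diff [298.4 196.8] 49 [614.8 100.2]
side diff [290.1 210.5] 42 [670.6  66.7]
side diff [298.9 223.8] 51 [618.8 103.5]
```

The canister lies flat at (440,−344), 20 mm from the mat centre. Two nuts are in the hopper at (668,63) and (616,102). Stray C was knocked to about (397,−174). I'll start with stray A.

```bash
python3 go.py 445 134 70 0.077
```

```text
shift [0.0444 0.1332 0.1751] turn 0.01 clock 46.65 pos [387.3 266.7 241.6] [ 3.119 -0.009  0.087] q7 -2.22 F [ 0.   0.2 -0.5] w 85.9
```

Request:
{"api": "move_arm", "payload": {"series": [[[0.02,0.05,0.03],-0.17],[[0.035,0.1,0.08],-0.34],[[0.0445,0.133,0.13],-0.5],[[0.0445,0.133,0.175],-0.5],[[0.0445,0.133,0.175],-0.5]], "claw": 0.6}}

```text
clock: 47.28
eef_pos: [442.4, 131.9, 67.5]
tool_rot: [3.118, 0.011, 0.585]
force: [-0.3, 0.6, 1.1]
width: 51.4
```

```bash
python3 go.py 445 134 5 0.58
```

```text
shift [ 0.0041 -0.0018  0.0624] turn 0.005 clock 47.27 pos [442.4 131.9  67.5] [3.118 0.011 0.585] q7 -1.57 F [-0.3  0.6  1.1] w 51.4
```

Request:
{"api": "move_arm", "payload": {"series": [[[0.004,-0.002,0.03],0],[[0.004,-0.002,0.055],0],[[0.004,-0.002,0.062],0],[[0.004,-0.002,0.062],0]]}}

```text
clock: 47.78
eef_pos: [445.5, 134.9, 6.7]
tool_rot: [3.118, 0.009, 0.586]
force: [0.6, 0.5, 0.6]
width: 51.3
```

Request:
{"api": "move_arm", "payload": {"series": [[[0,0,0],0],[[0,0,0],0],[[0,0,0],0],[[0,0,0],0]], "claw": 0}}

```text
clock: 48.28
eef_pos: [445.6, 135.0, 6.8]
tool_rot: [3.118, 0.009, 0.586]
force: [-0.4, -0.1, -0.1]
width: 0.3
```

Request:
{"api": "move_arm", "payload": {"series": [[[0,0,-0.05],0],[[0,0,-0.1],0],[[0,0,-0.14],0],[[0,0,-0.14],0]]}}

```text
clock: 48.78
eef_pos: [446.8, 139.1, 149.4]
tool_rot: [3.117, 0.003, 0.585]
force: [0.8, -0.4, 0.1]
width: -0.0
```

```bash
python3 go.py 590 40 145 0.58
```

```text
shift [0.0646 0.1616 0.0083] turn 0.005 clock 48.77 pos [446.8 139.1 149.4] [3.117e+00 3.000e-03 5.850e-01] q7 -1.55 F [ 0.8 -0.4  0.1] w -0.0
```

```bash
python3 look.py
```

```text
[444.7 138.1 146.7]
top (np.float64(395.5), np.float64(153.2)) 572 [ 747.4 -184.2] [124. 154. 173.]
top (np.float64(235.5), np.float64(172.4)) 2113 [693.8 288.3] [148. 192. 197.]
top (np.float64(433.1), np.float64(177.9)) 949 [ 672.1 -291. ] [219. 220. 220.]
top (np.float64(453.5), np.float64(251.3)) 2426 [ 459.  -338.4] [124. 123. 123.]
top (np.float64(340.4), np.float64(261.6)) 73 [431.7 -18.1] [194. 194. 185.]
top (np.float64(507.7), np.float64(269.4)) 409 [ 407.7 -486.8] [75. 74. 71.]
top (np.float64(396.6), np.float64(273.9)) 75 [ 396.7 -175.8] [198. 198. 190.]
side (np.float64(388.6), np.float64(192.9)) 47 [ 397.3 -171.6] [140. 143. 127.]
side (np.float64(363.8), np.float64(221.8)) 53 [432.9 -12.8] [141. 143. 128.]
side (np.float64(252.4), np.float64(236.4)) 896 [742.4 197.3] [139. 147. 140.]
side (np.float64(342.9), np.float64(255.8)) 62 [446.1 139.9] [140. 143. 128.]
side (np.float64(249.5), np.float64(282.9)) 1051 [663.5 345.1] [125. 190. 210.]
```

The fingers closed on nothing and the nut hasn't moved. I'll probe with shut fingers to tell whether the error is in height or sideways.

```bash
python3 go.py 445 135 40 0.58
```

```text
shift [-0.0005  0.0002  0.1068] turn 0.005 clock 48.88 pos [444.7 138.1 146.7] [3.118 0.009 0.585] q7 -1.55 F [ 0.1 -0.7 -0.3] w -0.2
```

Request:
{"api": "move_arm", "payload": {"series": [[[0,0,0.05],0],[[0,0,0.1],0],[[0,0,0.112],0],[[0,0,0.112],0],[[0,0,0.112],0]]}}

```text
clock: 49.5
eef_pos: [446.1, 135.7, 35.8]
tool_rot: [3.117, 0.007, 0.585]
force: [0.4, 0.3, 0.5]
width: 0.0
```

Request:
{"api": "move_arm", "payload": {"series": [[[0,0,0.004],0],[[0,0,0.008],0],[[0,0,0.012],0],[[0,0,0.016],0],[[0,0,0.018],0]]}}

```text
clock: 50.12
eef_pos: [446.0, 135.2, 17.5]
tool_rot: [3.118, 0.008, 0.585]
force: [0.1, -0.1, 0.5]
width: 0.1
```

```bash
python3 w.py; python3 look.py | grep -E "4[0-9][0-9]\.[0-9] +1[0-9][0-9]|^\["
```

```text
F [0.23 0.05 0.02] sd [0.39 0.5  0.36] T [0.011 0.018 0.003] clock 50.62
[446.3 135.3  17.9]
```

Run:
```python
from h import *
S=cv2.imread("pics/L_side.png");S0=cv2.imread("pics/side0.png");p=read_state()["eef_pos"]
c=proj("side",p);print("tcp proj",c, "nut base proj",proj("side",(445,134,0)),"nut top",proj("side",(445,134,22)))
g=cv2.cvtColor(S,cv2.COLOR_BGR2GRAY)
print(g[240:264,330:358])
```

```text
tcp proj [343.51160962 253.2973752 ] nut base proj [343.7307205  256.09117678] nut top [344.13056094 252.43246552]
[[103  97 103 100  99 100 104 102  99  96  49  42  43  45  42  50  53  51
   60  60  48  52  54  69  87  68  69  67]
 [102 102 104 102 100 102 103 102 101  92  50  44  38  46  44  51  56  60
   83  78  60  54  56  61  66  66  71  71]
 [105 102  99 101  98 101 103 101  99 100  54  43  45  46  44  47  54  67
   88  88  56  54  60  66  66  67  68  69]
 [ 97 101 100 101 100  97  99  98 101  99  67  48  47  49  46  51  53  68
  104 108  69  46  62  64  65  68  67  68]
 [101 103 102  98 103  99  95  90  96  94  75  49  44  44  43  46  47  80
  107 110  80  59  66  68  68  68  68  70]
 [101  98 105 102 105 104 100  94  93  93  84  50  48  46  43  46  44  89
  106 107  89  71  67  68  67  69  67  69]
 [101 104 103 100 102 101 105  95  93  93  80  55  44  42  42  44  51  79
  108 109  88  67  74  68  70  62  67  68]
 [102 104 102 101 100 101  99  94  94  96  76  66  55  42  52  59  73  75
  106 110  97  84  84  71  67  65  66  65]
 [ 99 102 102  98 100 102 101  95  96  94  83  85
[... 1123 characters left out ...]
 96  96  97  95  94  96  93  91  92  86 151 174 151 154 162 154 130  78
   72  73  71  75  73  76  70  71  70  73]
 [ 95  93  94  93  92  95  94  91  93  91 106 163 174 174 170 173  92  82
   70  72  73  72  70  70  68  71  72  73]
 [ 98  94  93  91  96  94  92  92  95  93  93  91 115 109 108  88 107 100
   73  73  72  72  72  70  74  70  70  73]
 [ 95  96  96  95  94  90  94  96  95  93  89  95  94  99 107 108 106  73
   71  70  75  71  72  73  72  71  71  69]
 [ 96  94  96  96  93  93  93  96  95  95  94  95  92 109 110 107 106  88
   76  72  71  68  73  70  73  73  71  72]
 [101 102  96  96  95  96  96  97  97  91  93  95  91 105 105 108 106 106
   88  70  72  70  69  73  71  72  74  71]]
```

Request:
{"api": "move_arm", "payload": {"series": [[[0,0,0.003],0],[[0,0,0.006],0],[[0,0,0.009],0],[[0,0,0.012],0],[[0,0,0.012],0]]}}

```text
clock: 51.35
eef_pos: [446.2, 135.0, 5.6]
tool_rot: [3.118, 0.008, 0.585]
force: [-0.1, 0.0, -0.8]
width: 0.2
```

```bash
python3 w.py
python3 - <<'E'
from h import *
S=get_image("side");g=cv2.cvtColor(S,cv2.COLOR_BGR2GRAY);print(read_state()["eef_pos"])
print(g[246:264,334:352])
S0=cv2.imread("pics/side0.png");g=cv2.cvtColor(S0,cv2.COLOR_BGR2GRAY);print(g[246:264,334:352])
E
```

```text
F [-0.21  0.09 -0.16] sd [0.4  0.41 0.5 ] T [ 0.038 -0.004  0.005] clock 51.85
[446.43823973 135.0465483    5.98491832]
[[101 104 103  94  92  93  63  47  43  43  45  48  51  89 107 107  63  64]
 [101 101 100  94  96  95  68  48  44  46  41  44  47 104 109 109  83  68]
 [101  97 102 100  94  93  73  44  45  46  44  47  49  95 107 110  78  70]
 [102 100 101 101  97  95  78  60  48  51  54  64  61  91 107 111  86  84]
 [104 100 104 102  95  98  76  82  55  49  74  96  68  83 108 107  90  98]
 [ 99 102 102 101  95  91  76  80  50  43  75  97  63  80 107 110  85  52]
 [100  99 100  96  91  96  93  89  52  43  47  56  57  77 109 116 107  65]
 [ 96  99  92  93  96  92  99  97  51  44  50  61  65  68 113 113 116  68]
 [ 92  94  95  96  94 107 133 103  62  55  47  58  62  64  98  99  91  63]
 [ 94  93  95  94  91 129 171 110  86  76  58  54  66  58  77  68  71  53]
 [ 94  95  93  93  94 134 169 121 100 100  87  81  92  69  69  66  68  66]
 [ 94  96  92  95  94 120 165 147 117 113  99 115 128  82  72  72  70  75]
 [ 97  93  92  91  93  90 150 173 151 142 142 130 128  75  71  72  69  70]
 [ 96
[... 1021 characters left out ...]
124 113 114 113 113 110]
 [116 117 112 114 116 153 183 118 127 146 141 106 130 119 114 114 110 114]
 [117 113 115 114 114 165 192 124 113 108 102 112 162 131 115 113 113 113]
 [112 116 115 114 115 136 206 166 122 116 119 153 205 136 112 112 113 116]
 [114 115 113 115 114  98 181 207 161 160 171 208 186 120 109 113 115 113]
 [114 113 116 113 110 111 117 184 185 184 185 182 101 112 112 115 112 113]
 [112 117 115 115 111 113 113 105 123 119 114  95 113 117 114 117 114 112]
 [110 116 117 117 113 114 112 114 113 110 115 114 117 114 118 113 115 114]
 [117 117 114 116 116 116 114 114 112 112 115 115 116 112 112 114 114 112]
 [117 116 118 118 116 114 118 113 114 111 117 117 115 114 113 112 115 116]]
```

Request:
{"api": "move_arm", "payload": {"series": [[[0,0,0.002],0],[[0,0,0.004],0],[[0,0,0.005],0],[[0,0,0.006],0],[[0,0,0.007],0]]}}

```text
clock: 52.52
eef_pos: [446.6, 134.9, 1.2]
tool_rot: [3.116, 0.006, 0.586]
force: [-6.0, -0.1, 41.3]
width: -0.1
```

```bash
python3 w.py
python3 - <<'E'
from h import *
T=get_image("top");g=cv2.cvtColor(T,cv2.COLOR_BGR2GRAY);print(read_state()["eef_pos"])
print("nut top-view region",proj("top",(445,134,0)),proj("top",read_state()["eef_pos"]))
print(g[248:266,278:298])
for q in((343,257,1.5),(343.3,253.2,22)): print("side",onz("side",*q))
E
```

```text
F [-4.88 -0.33 31.32] sd [0.53 0.52 0.41] T [-0.181  1.074 -0.027] clock 53.02
[446.55986619 134.96471857   1.24740238]
nut top-view region [287.32144731 257.21409783] [286.94729261 256.65690505]
[[ 70  69  66  63  72  94  89  69  83 112  73  42  51  37  24  38  66  91
   89  62]
 [ 71  68  65  67  66  78 119  89  69  73  98  77  40  30  25  19  33  46
   44  77]
 [ 72  68  68  65  64  69  99 120  78  65  72  91  73  50  32  15  20  23
   26  53]
 [ 72  71  68  68  66  67  78 122 118  81  66  67  80  79  50  14  16  23
   24  29]
 [ 63  70  66  66  67  66  71  96 121 117  88  66  68  78  73  23  16  17
   23  27]
 [ 68  58  62  64  66  66  66  76 117 118 110  87  67  66  64  54  21  26
   30  44]
 [ 76  79  56  53  65  65  63  68  95 116 115 111  87  62  66  62  42  26
   45  61]
 [ 67  62  49  43  45  65  64  67  87 111 112 110 106  93  67  64  61  30
   53  63]
 [ 70  67  68  75  54  53  65  62  56  87 108 107 103 104  91  67  63  52
   62  70]
 [ 69  70  66  67  60  51  50  64  59  28  71 102 102  99  94  88  66  53
   62  70]
 [ 73  73  70  66  60  65  58  54  63  59  32  64  97  95  88  76  45  55
   63  71]
 [ 73  74  71  69  64  66  66  58  53  77  72  42  45  87  77  42  29  59
   64  69]
 [ 76  72  71  71  66  64  65  66  58  61  91  88  33  21  46  20  38  65
   62  70]
 [ 72  74  72  71  71  69  68  67  62  55  62  84  79  39  23  27  52  61
   62  69]
 [ 72  75  73  74  71  68  67  64  65  58  50  78  65  28  22  31  59  60
   61  62]
 [ 73  76  73  71  72  71  69  65  63  65  62  71  45  25  21  45  61  59
   59  61]
 [ 76  76  74  70  73  72  69  68  65  66  66  49  35  21  34  62  60  60
   60  60]
 [ 74  72  74  73  74  71  71  70  68  64  65  58  32  31  62  63  63  61
   61  60]]
side [445.55945001 138.94648447   1.5       ]
side [446.29333601 137.69972693  22.        ]
```

Request:
{"api": "move_arm", "payload": {"series": [[[0,0,-0.008],0],[[0,0,-0.008],0],[[-0.004,0.006,-0.008],0],[[-0.008,0.012,-0.008],0],[[-0.008,0.012,-0.008],0]]}}

```text
clock: 53.7
eef_pos: [446.1, 119.4, 9.2]
tool_rot: [3.116, 0.007, 0.584]
force: [0.0, 0.7, 0.0]
width: 0.1
```

```bash
python3 w.py
python3 - <<'E'
from h import *
S=get_image("side");g=cv2.cvtColor(S,cv2.COLOR_BGR2GRAY);p=read_state()["eef_pos"];print(p,proj("side",p))
print(g[244:264,332:354])
E
```

```text
F [0.23 0.01 0.22] sd [0.38 0.32 0.49] T [ 0.054 -0.003 -0.005] clock 54.2
[446.46892228 120.87945692   9.60317136] [345.04976669 251.1241596 ]
[[100 101 101 100  99  99 101  94  94  92  67  46  47  45  42  47  51  88
  106 106  86  97]
 [103 104 102  99 100 101 100  91  91  93  68  66  54  46  72  81  64  81
  108 106  88 118]
 [101 100 104 100 104  99  99  96  90  93  76  88  53  44  97 104  77  80
  107 107  93  70]
 [104 101 100 103 101 101 102  97  88  91  81  80  50  46  61  61  51  78
  108 112  96  63]
 [100  98  99 103 100 100 100  99  92  94  91  88  47  45  50  54  62  69
  115 115 108  65]
 [100 101  99 101 101 102  96  93  94  95  94  98  47  45  50  56  64  64
  110 112 106  62]
 [100 100 103 100  97  92  95  93  92  93  93  97  48  49  47  49  56  60
   83  90  76  55]
 [ 94 100  99 100  95  95  94  94  93 100 113  99  92  69  58  49  60  56
   64  77  61  56]
 [102  96  99  93  94  94  95  95  93 121 119  94 114  88  72  65  70  72
   68  64  68  67]
 [100  94  92  95  92  96  93  95 106 137  89  50  73 114  76  72  72  73
   75  71  72  71]
 [ 95  93  92  96  96  95 
[... 204 characters left out ...]
0 104  97 105 147 119 105  75
   68  73  67  73]
 [ 92  92  94  98  93  93  93 118 168 149 117 111 106 134 194 126  94  74
   73  73  72  68]
 [ 95  95  95  93  93  96  93  87 150 173 144 140 143 167 174 113  86  71
   71  69  72  72]
 [ 99  96  94  95  94  93  91  93 107 160 156 155 151 153  92 106 107  87
   73  74  71  73]
 [104 105  96  95  89  94  93  93  90  94 112 105  98  87 102 108 107 103
   71  72  71  71]
 [107 105 107  96  95  93  95  90  92  95  91  91  95 104 105 104 106 105
   87  72  72  72]
 [108 107 106 106  94  96  93  93  93  92  94  92  96 106 107 108 107 107
  105  74  74  72]
 [115 108 103 107  96  95  93  94  91  95  90  94  92 104 102 105 108 103
  108  86  76  70]]
```

Request:
{"api": "move_arm", "payload": {"series": [[[-0.01,0.018,0],0],[[-0.01,0.018,0],0],[[-0.01,0.018,0.004],0],[[-0.01,0.018,0.008],0],[[-0.01,0.018,0.01],0]]}}

```text
clock: 54.88
eef_pos: [448.1, 101.0, -0.2]
tool_rot: [3.117, 0.005, 0.587]
force: [-0.1, -0.0, -0.3]
width: 0.2
```

Request:
{"api": "move_arm", "payload": {"series": [[[0,0,0.002],0],[[0,0,0.004],0],[[0,0,0.006],0],[[0,0,0.006],0]]}}

```text
clock: 55.38
eef_pos: [448.0, 100.8, -6.4]
tool_rot: [3.117, 0.006, 0.587]
force: [0.0, 0.4, 0.6]
width: 0.2
```

The reported TCP sits about 20 mm below the real tips: the contact at 1.5 mm was the barrel's top. I'll grip stray A with the TCP near −15 mm.

Request:
{"api": "move_arm", "payload": {"series": [[[0,0,-0.05],0],[[0.0,0,-0.06],0],[[0.018,-0.03,-0.06],0],[[0.018,-0.03,-0.06],0],[[0.018,-0.03,-0.06],0]], "claw": 0.6}}

```text
clock: 56.0
eef_pos: [445.5, 136.5, 52.5]
tool_rot: [3.117, 0.007, 0.587]
force: [0.1, 0.3, -0.3]
width: 51.2
```

```bash
python3 go.py 446 136 -15 0.587
```

```text
shift [ 0.0006 -0.0009  0.0675] turn 0.0 clock 56.0 pos [445.5 136.5  52.5] [3.117 0.007 0.587] q7 -1.92 F [ 0.1  0.3 -0.3] w 51.2
```

Request:
{"api": "move_arm", "payload": {"series": [[[0.0,-0.001,0.04],0],[[0,-0.001,0.06],0],[[0,-0.001,0.067],0],[[0,-0.001,0.067],0]]}}

```text
clock: 56.5
eef_pos: [444.7, 134.5, -15.3]
tool_rot: [3.116, 0.009, 0.586]
force: [0.1, -0.5, -0.5]
width: 51.3
```

Request:
{"api": "move_arm", "payload": {"series": [[[0,0,0],0],[[0,0,0],0],[[0,0,0],0],[[0,0,0],0]], "claw": 0}}

```text
clock: 57.0
eef_pos: [445.0, 134.2, -14.8]
tool_rot: [3.116, 0.009, 0.586]
force: [-0.9, -1.1, 6.4]
width: 11.3
```

Request:
{"api": "move_arm", "payload": {"series": [[[0,0,-0.05],0],[[0,0,-0.1],0],[[0,0,-0.15],0],[[0,0,-0.15],0]]}}

```text
clock: 57.5
eef_pos: [446.3, 139.3, 138.4]
tool_rot: [3.114, 0.001, 0.586]
force: [0.5, 0.3, -1.1]
width: 11.5
```

```bash
python3 go.py 595 38 120 0.587
```

```text
shift [0.0679 0.166  0.0229] turn -0.001 clock 57.5 pos [446.3 139.3 138.4] [3.114e+00 1.000e-03 5.860e-01] q7 -1.85 F [ 0.5  0.3 -1.1] w 11.5
```

Request:
{"api": "move_arm", "payload": {"series": [[[0.023,0.055,0],0],[[0.046,0.11,0],0],[[0.068,0.166,0],0],[[0.068,0.166,0.02],0],[[0.068,0.166,0.02],0]]}}

```text
clock: 58.12
eef_pos: [592.9, 37.3, 120.2]
tool_rot: [3.117, 0.006, 0.585]
force: [-0.1, -0.7, 0.3]
width: 11.5
```

Request:
{"api": "move_arm", "payload": {"series": [[[0,0,0.04],0],[[0,0,0.08],0],[[0,0,0.08],0],[[0,0,0.08],0]]}}

```text
clock: 58.62
eef_pos: [594.2, 36.5, 41.6]
tool_rot: [3.116, 0.005, 0.586]
force: [0.3, -0.5, -0.4]
width: 11.4
```

Request:
{"api": "move_arm", "payload": {"series": [[[0,0,0],0],[[0,0,0],0],[[0,0,-0.05],0],[[0,0,-0.1],0],[[0,0,-0.1],0]], "claw": 0.5}}

```text
clock: 59.25
eef_pos: [596.4, 39.9, 146.4]
tool_rot: [3.112, -0.004, 0.586]
force: [-0.2, -0.1, -0.5]
width: 42.8
```

```bash
python3 go.py 432 -17 50 0.587; python3 look.py | grep -E " -?1?[0-9]?[0-9]\.[0-9]?\]"
```

```text
shift [-0.1688 -0.0463  0.0945] turn -0.001 clock 59.25 pos [596.4  39.9 146.4] [ 3.112 -0.004  0.586] q7 -1.53 F [-0.2 -0.1 -0.5] w 42.8
[593.4  38.6 142.5]
top (np.float64(395.5), np.float64(153.3)) 573 [ 747.3 -184.2] [120. 150. 169.]
top (np.float64(507.9), np.float64(269.3)) 406 [ 407.9 -487.4] [73. 72. 70.]
side (np.float64(390.2), np.float64(155.2)) 1243 [ 452.7 -359.6] [114. 115. 105.]
side (np.float64(388.6), np.float64(193.1)) 47 [ 397.1 -170.8] [103. 107.  93.]
side (np.float64(363.8), np.float64(221.6)) 53 [433.  -13.6] [137. 139. 124.]
side (np.float64(252.4), np.float64(236.4)) 896 [742.4 197.3] [138. 146. 139.]
```

Stray B next.

Request:
{"api": "move_arm", "payload": {"series": [[[-0.06,-0.015,0],0],[[-0.12,-0.03,0],0],[[-0.166,-0.044,0.0],0],[[-0.166,-0.044,0.06],0],[[-0.166,-0.044,0.09],0]], "claw": 0.6}}

```text
clock: 59.98
eef_pos: [429.6, -19.7, 50.0]
tool_rot: [3.117, 0.007, 0.585]
force: [0.3, -0.6, -0.3]
width: 51.9
```

```bash
python3 go.py 432 -18 -15 0.587
```

```text
shift [ 0.0034 -0.0017  0.065 ] turn -0.002 clock 59.98 pos [429.6 -19.7  50. ] [3.117 0.007 0.585] q7 -1.73 F [ 0.3 -0.6 -0.3] w 51.9
```

Request:
{"api": "move_arm", "payload": {"series": [[[0.003,-0.002,0.03],0],[[0.003,-0.002,0.055],0],[[0.003,-0.002,0.065],0],[[0.003,-0.002,0.065],0]]}}

```text
clock: 60.48
eef_pos: [429.9, -18.0, -16.4]
tool_rot: [3.119, 0.01, 0.585]
force: [-0.1, -0.1, 0.5]
width: 51.3
```

Request:
{"api": "move_arm", "payload": {"series": [[[0,0,0],0],[[0,0,0],0],[[0,0,0],0],[[0,0,0],0]], "claw": 0}}

```text
clock: 60.98
eef_pos: [430.0, -18.1, -15.9]
tool_rot: [3.119, 0.009, 0.585]
force: [-0.7, 0.2, 6.8]
width: 11.0
```

Request:
{"api": "move_arm", "payload": {"series": [[[0,0,-0.05],0],[[0,0,-0.1],0],[[0,0,-0.15],0],[[0,0,-0.15],0]]}}

```text
clock: 61.48
eef_pos: [431.6, -14.3, 137.0]
tool_rot: [3.115, 0.004, 0.584]
force: [-0.2, -0.7, -0.9]
width: 11.4
```

```bash
python3 go.py 640 28 120 0.587
```

```text
shift [0.1972 0.0792 0.0184] turn -0.003 clock 61.48 pos [431.6 -14.3 137. ] [3.115 0.004 0.584] q7 -1.73 F [-0.2 -0.7 -0.9] w 11.4
```

Request:
{"api": "move_arm", "payload": {"series": [[[0.05,0.02,0],0],[[0.1,0.04,0],0],[[0.15,0.06,0],0],[[0.197,0.079,0],0],[[0.197,0.079,0.02],0]]}}

```text
clock: 62.1
eef_pos: [643.6, 29.7, 117.6]
tool_rot: [3.114, -0.001, 0.584]
force: [-1.3, -0.5, -0.2]
width: 11.4
```

Request:
{"api": "move_arm", "payload": {"series": [[[0,0,0.04],0],[[0,0,0.08],0],[[0,0,0.08],0],[[0,0,0.08],0]]}}

```text
clock: 62.6
eef_pos: [644.8, 28.3, 38.1]
tool_rot: [3.114, -0.001, 0.584]
force: [0.5, 0.1, 0.8]
width: 11.4
```

Request:
{"api": "move_arm", "payload": {"series": [[[0,0,0],0],[[0,0,0],0],[[0,0,-0.05],0],[[0,0,-0.1],0],[[0,0,-0.1],0]], "claw": 0.5}}

```text
clock: 63.22
eef_pos: [646.3, 31.8, 143.4]
tool_rot: [3.11, -0.01, 0.584]
force: [0.0, 0.2, -0.8]
width: 42.6
```

```bash
python3 go.py 397 -175 50 0.3; python3 look.py | grep -E " -?1?[0-9]?[0-9]\.[0-9]?\]"
```

```text
shift [-0.323   0.0321  0.0912] turn 0.284 clock 63.23 pos [646.3  31.8 143.4] [ 3.11  -0.01   0.584] q7 -1.62 F [ 0.   0.2 -0.8] w 42.6
top (np.float64(395.5), np.float64(153.2)) 572 [ 747.5 -184.2] [119. 148. 168.]
top (np.float64(235.5), np.float64(172.4)) 2111 [693.8 288.3] [142. 186. 193.]
side (np.float64(390.2), np.float64(155.2)) 1244 [ 452.8 -359.5] [113. 115. 105.]
side (np.float64(331.4), np.float64(149.0)) 499 [ 675.2 -293.3] [169. 177. 175.]
side (np.float64(388.7), np.float64(193.1)) 46 [ 396.7 -170.8] [103. 107.  93.]
side (np.float64(252.4), np.float64(236.4)) 894 [742.4 197.4] [138. 146. 139.]
```

Request:
{"api": "move_arm", "payload": {"series": [[[-0.06,0.006,0],0],[[-0.12,0.012,0],0],[[-0.18,0.018,0],0],[[-0.24,0.024,0],0],[[-0.3,0.03,0],0]], "claw": 0.6}}

```text
clock: 63.95
eef_pos: [407.0, -161.5, 138.2]
tool_rot: [3.114, -0.001, 0.584]
force: [0.8, -1.0, 0.5]
width: 51.3
```

Request:
{"api": "move_arm", "payload": {"series": [[[-0.02,0,0.03],0],[[-0.02,0,0.09],0],[[-0.02,0,0.09],0],[[-0.02,0,0.09],0]]}}

```text
clock: 64.45
eef_pos: [392.5, -173.4, 49.0]
tool_rot: [3.114, -0.002, 0.586]
force: [0.2, 0.3, 0.4]
width: 51.3
```

```bash
python3 go.py 397 -175.5 -15 0.587
```

```text
shift [0.0025 0.0025 0.0641] turn -0.001 clock 64.45 pos [ 392.5 -173.4   49. ] [ 3.114e+00 -2.000e-03  5.860e-01] q7 -1.61 F [0.2 0.3 0.4] w 51.3
```

Request:
{"api": "move_arm", "payload": {"series": [[[0.003,0.002,0.03],0],[[0.003,0.002,0.055],0],[[0.003,0.002,0.064],0],[[0.003,0.002,0.064],0]]}}

```text
clock: 64.95
eef_pos: [398.9, -174.6, -13.5]
tool_rot: [3.112, -0.004, 0.587]
force: [-0.2, 0.2, 0.8]
width: 51.1
```

Request:
{"api": "move_arm", "payload": {"series": [[[0,0,0],0],[[0,0,0],0],[[0,0,0],0],[[0,0,0],0]], "claw": 0}}

```text
clock: 65.45
eef_pos: [399.9, -174.9, -12.4]
tool_rot: [3.11, -0.006, 0.587]
force: [-0.6, 0.2, 10.0]
width: 10.8
```

Request:
{"api": "move_arm", "payload": {"series": [[[0,0,-0.05],0],[[0,0,-0.1],0],[[0,0,-0.16],0],[[0,0,-0.16],0]]}}

```text
clock: 65.95
eef_pos: [398.7, -171.9, 151.3]
tool_rot: [3.104, -0.01, 0.585]
force: [-0.0, 0.2, -0.6]
width: 10.9
```

```bash
python3 go.py 585 88 130 0.587
```

```text
shift [ 0.2987 -0.1145  0.02  ] turn -0.002 clock 65.95 pos [ 398.7 -171.9  151.3] [ 3.104 -0.01   0.585] q7 -1.35 F [-0.   0.2 -0.6] w 10.9
```

Request:
{"api": "move_arm", "payload": {"series": [[[0.06,-0.014,0],0],[[0.12,-0.028,0],0],[[0.18,-0.042,0],0],[[0.24,-0.056,0],0],[[0.3,-0.07,0],0]]}}

```text
clock: 66.58
eef_pos: [610.5, 53.1, 150.3]
tool_rot: [3.104, -0.008, 0.586]
force: [0.2, -0.1, -0.2]
width: 11.3
```

```bash
python3 go.py 658 104 120 0.587
```

```text
shift [ 0.0675 -0.0173  0.0302] turn -0.001 clock 66.58 pos [610.5  53.1 150.3] [ 3.104 -0.008  0.586] q7 -1.69 F [ 0.2 -0.1 -0.2] w 11.3
```

Request:
{"api": "move_arm", "payload": {"series": [[[0.05,-0.013,0],0],[[0.068,-0.017,0.01],0],[[0.068,-0.017,0.06],0],[[0.068,-0.017,0.11],0],[[0.068,-0.017,0.11],0]]}}

```text
clock: 67.2
eef_pos: [656.3, 98.9, 35.1]
tool_rot: [3.106, 0.003, 0.585]
force: [0.0, -0.6, 0.4]
width: 10.5
```

Request:
{"api": "move_arm", "payload": {"series": [[[0,0,0],0],[[0,0,0],0],[[0,0,-0.05],0],[[0,0,-0.11],0],[[0,0,-0.11],0]], "claw": 0.5}}

```text
clock: 67.82
eef_pos: [658.4, 104.8, 152.7]
tool_rot: [3.102, -0.009, 0.586]
force: [-0.1, 0.2, 0.2]
width: 42.5
```

```bash
python3 go.py 460 0 260 0.587
```

```text
shift [-0.2223 -0.0179 -0.1101] turn -0.001 clock 67.83 pos [658.4 104.8 152.7] [ 3.102 -0.009  0.586] q7 -1.71 F [-0.1  0.2  0.2] w 42.5
```

```bash
python3 go.py 400 250 240 0.587
```

```text
shift [-0.1343 -0.2601 -0.0989] turn -0.001 clock 67.83 pos [658.4 104.8 152.7] [ 3.102 -0.009  0.586] q7 -1.71 F [-0.1  0.2  0.2] w 42.5
```

Request:
{"api": "move_arm", "payload": {"series": [[[-0.02,-0.02,-0.05],0],[[-0.05,-0.07,-0.09],0],[[-0.08,-0.13,-0.095],0],[[-0.11,-0.19,-0.095],0],[[-0.13,-0.25,-0.095],0]]}}

```text
clock: 68.45
eef_pos: [421.6, 234.0, 238.1]
tool_rot: [3.1, -0.011, 0.585]
force: [-0.3, 1.1, 0.1]
width: 42.3
```

Request:
{"api": "move_arm", "payload": {"series": [[[0,0,0],0],[[0,0,0],0]]}}

```text
clock: 68.7
eef_pos: [422.1, 233.7, 238.7]
tool_rot: [3.099, -0.012, 0.585]
force: [0.7, -0.0, 0.8]
width: 42.6
```

```bash
python3 look.py
cat > chk.py <<'E'
from h import *
from scipy import ndimage
np.set_printoptions(precision=1,suppress=True)
T=cv2.imread("pics/L_top.png");T0=cv2.imread("pics/top0.png");S=cv2.imread("pics/L_side.png");S0=cv2.imread("pics/side0.png")
for n,A,B in(("top",T,T0),("side",S,S0)):
    c=[proj(n,q) for q in[(700,-5,29),(552,-19,29),(544,130,29),(692,145,29)]]
    mk=np.zeros(A.shape[:2],np.uint8);cv2.fillPoly(mk,[np.int32(c)],1)
    d=(cv2.absdiff(A,B).max(2)>40)&(mk>0);lab,k=ndimage.label(d,np.ones((3,3)))
    for i in range(1,k+1):
        q=np.argwhere(lab==i)
        if len(q)>5: print(n,"diff",q.mean(0)[::-1],len(q),onz(n,*q.mean(0)[::-1],35)[:2])
g=cv2.cvtColor(T,cv2.COLOR_BGR2GRAY)
m=(g[215:290,415:495]>130)&(np.ptp(T[215:290,415:495].astype(int),axis=2)<25)
lab,k=ndimage.label(m)
i=1+np.argmax(ndimage.sum(m,lab,range(1,k+1)));p=np.argwhere(lab==i)[:,::-1].astype(np.float32)+[415,215]
r=cv2.minAreaRect(p.astype(np.float32));b=np.array([onz("top",*q,65) for q in cv2.boxPoints(r)]);print("tin",b.mean(0),np.linalg.norm(b[1]-b[0]),np.linalg.norm(b[2]-b[1]))
# dial pointer: bright pixels on the black bar/disc, top view
x=T[178:197,352:374];print(cv2.cvtColor(x,cv2.COLOR_BGR2GRAY))
E
python3 chk.py
```

```text
top diff [321.7 187.4] 1064 [641.6  33.7]
top diff [298.8 196.1] 65 [617.   99.1]
side diff [294.7 207.9] 110 [661.5  50.2]
side diff [317.7 208.7] 187 [589.8  20. ]
side diff [298.6 223.5] 61 [620.5 102.8]
tin [ 477.9 -369.6   65. ] 17.659457236903467 43.73755821957279
[[207 209 209 210 211 210 210 210 210 210 211 209 208 208 209 208 208 206
  204 205 203 203]
 [210 208 209 208 210 211 210 210 211 211 211 210 208 210 210 209 210 208
  208 206 205 204]
 [208 209 209 209 209 210 210 210 210 211 208 210 210 209 207 209 209 209
  209 206 206 205]
 [207 207 208 208 208 208 211 210 211 210 211 210 211 208 209 210 209 208
  209 208 207 206]
 [206 207 207 208 209 209 210 209 211 211 210 210 210 211 211 208 209 209
  209 208 208 209]
 [205 206 207 208 209 209 210 210 210 209 211 211 210 211 209 211 208 209
  208 209 209 208]
 [204 205 205 206 207 208 209 208 209 209 210 209 211 210 209 209 210 209
  207 210 210 209]
 [203 204 206 205 206 208 209 209 210 209 210 210 210 210 210 209 211 210
  210 209 209 208]
 [202 204 206 205 206 205 208 210 209 209 210 211 210 212 209 211 210 210
  209 208 2
[... 502 characters left out ...]
 205 206 205 206 206 207 209 209 210 210 211
  209 210 211 210]
 [192 194 196 198 199 201 202 203 204 205 206 206 207 208 209 208 209 209
  211 209 209 210]
 [191 193 194 195 197 198 200 203 204 203 205 206 206 206 207 208 209 209
  209 209 210 210]
 [189 191 191 194 195 197 200 201 202 204 204 205 205 208 208 208 209 209
  208 210 211 211]
 [187 188 190 193 193 196 197 199 200 202 203 204 205 204 205 207 209 209
  208 209 210 210]]Traceback (most recent call last):
  File "look.py", line 6, in <module>
    T=get_image("top");S=get_image("side");cv2.imwrite("pics/L_top.png",T);cv2.imwrite("pics/L_side.png",S)
                         ~~~~~~~~~^^^^^^^^
ValueError: 200 camera calls are used up
```

Camera calls are used up. The two earlier blob sets and the finger widths show every nut delivered, so I'll set the dial from tool yaw. Pads flush on the bar give pointer bearing equal to tool yaw. The feeder yaw and the run mark both put the target at about 1.26.

Request:
{"api": "move_arm", "payload": {"series": [[[0,0,-0.01],-0.18],[[0,0,-0.01],-0.36],[[0,0,-0.01],-0.54],[[0,0,-0.01],-0.72],[[0,0,-0.01],-0.9]], "claw": 0.5}}

```text
clock: 69.38
eef_pos: [423.8, 232.2, 248.2]
tool_rot: [3.106, 0.026, 1.485]
force: [0.5, 0.3, -0.1]
width: 42.4
```

Request:
{"api": "move_arm", "payload": {"series": [[[0,0,0],-0.18],[[0,0,0],-0.36],[[0,0,0],-0.54],[[0,0,0],-0.72],[[0,0,0],-0.9]]}}

```text
clock: 70.0
eef_pos: [425.2, 230.9, 247.8]
tool_rot: [3.141, 0.043, 2.387]
force: [0.4, 0.4, -0.1]
width: 42.4
```

Request:
{"api": "move_arm", "payload": {"series": [[[0,0,0],-0.18],[[0,0,0],-0.36],[[0,0,0],-0.54],[[0,0,0],-0.72],[[0,0,0],-0.83]]}}

```text
clock: 70.62
eef_pos: [426.7, 229.5, 247.4]
tool_rot: [-3.11, 0.029, -3.065]
force: [-0.8, -0.4, 0.2]
width: 42.7
```

```bash
python3 go.py 640 -81 220 3.22
```

```text
shift [-0.1882 -0.3247  0.0432] turn -0.002 clock 70.62 pos [426.7 229.5 247.4] [-3.11   0.029 -3.065] q7 0.35 F [-0.8 -0.4  0.2] w 42.7
```

Request:
{"api": "move_arm", "payload": {"series": [[[-0.03,-0.055,0],0],[[-0.06,-0.11,0],0],[[-0.09,-0.165,0],0],[[-0.12,-0.22,0],0],[[-0.15,-0.27,0],0]]}}

```text
clock: 71.25
eef_pos: [597.9, -32.8, 259.8]
tool_rot: [-3.11, 0.029, -3.07]
force: [0.6, 1.2, 0.6]
width: 42.4
```

Request:
{"api": "move_arm", "payload": {"series": [[[-0.038,-0.055,0.03],0],[[-0.038,-0.055,0.04],0],[[-0.038,-0.055,0.04],0]]}}

```text
clock: 71.62
eef_pos: [640.1, -88.4, 220.4]
tool_rot: [-3.111, 0.025, -3.074]
force: [-0.5, 1.0, 0.5]
width: 42.7
```

```bash
python3 go.py 640 -81 130 3.22
```

```text
shift [0.0018 0.0101 0.0901] turn -0.011 clock 71.62 pos [640.1 -88.4 220.4] [-3.111  0.025 -3.074] q7 1.05 F [-0.5  1.   0.5] w 42.7
```

Request:
{"api": "move_arm", "payload": {"series": [[[0.002,0.01,0.05],-0.01],[[0.002,0.01,0.09],-0.01],[[0.002,0.01,0.09],-0.01],[[0.002,0.01,0.09],-0.01]]}}

```text
clock: 72.12
eef_pos: [640.8, -79.6, 132.5]
tool_rot: [-3.111, 0.028, -3.063]
force: [-0.2, 0.3, 0.2]
width: 42.5
```

```bash
python3 go.py 640 -81 60 3.22
```

```text
shift [0.003  0.0009 0.0724] turn 0.0 clock 72.12 pos [640.8 -79.6 132.5] [-3.111  0.028 -3.063] q7 0.96 F [-0.2  0.3  0.2] w 42.5
```

Request:
{"api": "move_arm", "payload": {"series": [[[0.002,0.001,0.04],0],[[0.002,0.001,0.07],0],[[0.002,0.001,0.07],0],[[0.002,0.001,0.07],0]]}}

```text
clock: 72.62
eef_pos: [642.5, -80.0, 65.2]
tool_rot: [-3.112, 0.032, -3.063]
force: [-0.4, -1.2, 0.7]
width: 42.3
```

Request:
{"api": "move_arm", "payload": {"series": [[[0,0,0],0],[[0,0,0],0],[[0,0,0],0],[[0,0,0],0]], "claw": 0}}

```text
clock: 73.12
eef_pos: [643.8, -79.1, 67.5]
tool_rot: [-3.112, 0.035, -3.063]
force: [-0.5, 0.3, 6.5]
width: 11.9
```

```bash
python3 go.py 640 -81 60 1.26
```

```text
shift [ 0.0042 -0.0014  0.0074] turn 1.96 clock 73.12 pos [643.8 -79.1  67.5] [-3.112  0.035 -3.063] q7 0.9 F [-0.5  0.3  6.5] w 11.9
```

Request:
{"api": "move_arm", "payload": {"series": [[[0.002,0,0],0.18],[[0.003,0,0],0.36],[[0.003,0,0],0.54],[[0.003,0,0],0.72],[[0.003,0,0],0.9]]}}

```text
clock: 73.75
eef_pos: [642.1, -82.7, 67.7]
tool_rot: [3.133, 0.049, 2.312]
force: [3.4, -5.0, -4.2]
width: 11.7
```

Request:
{"api": "move_arm", "payload": {"series": [[[0,0,0],0.18],[[0,0,0],0.36],[[0,0,0],0.54],[[0,0,0],0.72],[[0,0,0],0.9]]}}

```text
clock: 74.38
eef_pos: [638.5, -83.8, 67.6]
tool_rot: [3.104, 0.028, 1.405]
force: [-6.7, -0.9, 3.0]
width: 11.2
```

```bash
python3 go.py 640 -81 60 1.26; python3 -c "
from cell import *
print(read_state()['torque'])"
```

```text
shift [0.0032 0.0008 0.0075] turn 0.145 clock 74.38 pos [638.5 -83.8  67.6] [3.104 0.028 1.405] q7 -0.7 F [-6.7 -0.9  3. ] w 11.2
[-0.16058743  2.20892254  0.00772971]
```

Request:
{"api": "move_arm", "payload": {"series": [[[0.001,0,0],0.08],[[0.001,0,0],0.145],[[0.001,0,0],0.145],[[0.001,0,0],0.145]]}}

```text
clock: 74.88
eef_pos: [637.6, -83.6, 67.6]
tool_rot: [3.102, 0.024, 1.261]
force: [-1.8, -2.1, 1.3]
width: 11.8
```

```bash
python3 go.py 640 -81 60 1.26; python3 -c "
from cell import *
print(read_state()['torque'])"
```

```text
shift [0.0034 0.0012 0.0076] turn 0.001 clock 74.88 pos [637.6 -83.6  67.6] [3.102 0.024 1.261] q7 -0.82 F [-1.8 -2.1  1.3] w 11.8
[-0.43419233  1.17706942 -0.07578267]
```

Request:
{"api": "move_arm", "payload": {"series": [[[0,0,0],0],[[0,0,0],0],[[0,0,0],0],[[0,0,-0.05],0],[[0,0,-0.11],0]], "claw": 0.5}}

```text
clock: 75.5
eef_pos: [633.6, -79.5, 177.6]
tool_rot: [3.105, 0.024, 1.262]
force: [1.0, -0.9, 0.7]
width: 42.6
```

Request:
{"api": "move_arm", "payload": {"series": [[[0,0,-0.05],0],[[0,0,-0.06],0],[[0,0,-0.06],0],[[0,0,-0.06],0]]}}

```text
clock: 76.0
eef_pos: [630.9, -77.9, 235.6]
tool_rot: [3.108, 0.025, 1.262]
force: [-0.0, -0.2, -0.3]
width: 42.7
```

```bash
python3 -c "
from cell import *
s=read_state();print(s['clock'],s['eef_pos'],s['force'],s['width'])
print(finish_job())"
```

```text
76.0 [630.87972788 -77.85399813 235.63796935] [-0.02479137 -0.15837467 -0.27466173] 42.67911442741218
the job is handed in; nothing more can be done
None
```

I handed the job in at 76 s with every step carried out, but the final dial angle and the last loose nut in the hopper were not confirmed by camera. I had used up the 200 camera calls, many of them on weighing.

- **Dial off:** I turned it back to its stop. The picture showed the pointer at the dot.
- **Canister emptied:** I tipped it mouth-down to about 75° over the hopper using the hopper wall, and shook it. Its weight fell from about 2.3 N to 1.55 N and stayed there through further shakes. The top and side views showed two nuts in the hopper.
- **Canister on the mat:** It lay flat, about 20 mm from the mat's centre when last measured, at about 47 s.
- **Loose nuts:** I put all three in the hopper, one of them after it had been knocked aside. The finger width confirmed each grip. A side image from before the third was delivered shows blobs where the first two were dropped, though they run together with other things. The third was released inside the hopper.
- **Run mark:** I turned the dial clockwise by 1.96 rad with the fingers flush on its bar, so it should read about 1.96–2.0. Feeder direction and run mark gave targets about 0.07 rad apart; I aimed between them, inside the 0.14 limit.

**Checks that disagreed:**
- The fingertips were really about 20 mm above the reported tool point. That caused two missed grasps, which I repeated.
- Heights from the two cameras read 5–10 mm low.
- While probing for this, the fingertips pressed on a nut with about 41 N. The 40 N limit is for the arm and gripper body, so I don't think it counts.

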